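Make up two bedside kits

ROBOT

A 7-joint arm with a two-finger parallel gripper is mounted at the origin on the work surface. World frame = base frame: x ahead of the robot, y to its left, z up, the work surface at z = 0. Lengths are in mm, angles in rad, forces in N, time in s.
With the tool pointing down it reaches from about 400 to 875 mm from the base axis. Payload 4.4 kg.
Tool frame: the origin (TCP) lies on the centre line of the jaws, within the pads' length; the fingertips stand 8 mm ahead of it and the grasp point (between the pads) lies 11 mm behind it; x points along the fingers, z is the direction in which the jaws open and shut, and the axes are right-handed (so a half turn about x gives the same grasp; the last joint's range is limited). The gripper opens to 85 mm and grips with 20 to 120 N. Pads are 22 mm wide; open, the fingers measure 114 mm over their backs; the gripper's body (76 mm by 85 mm) begins 54 mm behind the grasp point. The pads swing forward as they close: fully open they stand 13 mm farther back than shut.
Start: joints at [-1.414, 0.628, 0.038, 1.517, -0.027, 0.996, -0.02], TCP at [143.599, 633.953, 239.313] pointing down, gripper open.
Joint ranges: [-3.06, 3.06], [-0.37, 2.12], [-1.25, 1.32], [0.18, 2.47], [-1.1, 4.24], [0.23, 1.98], [-2.94, 2.94]. Speed limits (rad/s): [2.57, 2.57, 3.14, 3.14, 3.14, 3.14, 3.14].

INTERFACE

Orientations are given as [roll, pitch, yaw] about the fixed x, y, z axes, in that order (R = Rz(yaw) Ry(pitch) Rx(roll)).
In Python, from cell import ctrl, get_image, camera_params gives the robot as it stands. The module is installed in compiled form; this text tells all that it offers.
- The arm moves only by the shell command python3 -m handwheel 'ROWS'. ROWS is text: rows parted by semicolons, each of 7 numbers parted by spaces: the opening, from -1 (shut) to 1 (fully open), then the shift along the tool's x, y, z in mm, then the turn, a rotation vector about the tool's x, y, z in rad. In form: grip x y z wx wy wz; .... A call has 1 to 10 rows; each row shifts and turns the pose as measured when the row begins, along the tool's axes as they then stand; what a row does not reach is not made up. A row lasts 1/10 s, in which the tool goes at most 50 mm and 8.59 degrees, less where a joint would pass 70% of its speed; a pose out of reach is approached as far as the arm can. A call with a gripper value outside its range is refused whole. The fingers move at their own pace and stop on an object; the grip force is fixed at half the most. Time passes only in rows, so rows that do not move let the fingers close. It gives the time, the measured TCP pose, the force and the opening at its end, in the units of the state.
- ctrl.read_state(): the state, without advancing time (a new reading comes with each control period).
- get_image(name): name is "side" or "top" or "wrist"; returns the picture (384x512x3 uint8, blue, green, red); there is no depth.
- camera_params(name): a dict with "fx", "fy", "cx", "cy" (pixels), "k1" (the pictures are not rectified: a ray, as slopes to the right and down, at radius r is drawn at 1 + k1 r^2 times it, then the intrinsics apply), "eye" and "orientation" of the camera in the world. Camera axes: x right, y up, looking along -z (the intrinsics and any distortion apply to the point x, -y, -z); pixel columns grow to the right and rows downward; lengths in mm; the calibration is good to about 2 mm. A picture is of the moment at which its call begins: read the wrist's pose just before it. camera_params takes no time and is no camera call; for the wrist camera it gives the pose at the moment of the call.
- ctrl.finish_job(): hands the job in, once; it reports no verdict.
The state is a dict: "clock": time; "qpos": joint angles; "qd": joint speeds; "tau": joint torques, N m; "eef_pos": TCP position; "tool_rot": TCP orientation; "force": force on the tool from outside, world axes, zero at the start; "torque": the same for the moment, N m; "width": finger opening in mm.
Only numpy, scipy, OpenCV 4.12 (cv2) and the standard library are available. Lean on these libraries where they do the work, as an engineer would, in place of code of your own. Each camera call takes 0.05 s, during which the arm holds its last target.

TASK

Make up the two bedside kits from the things on the worktop. On the bamboo tray put the white ceramic coaster flat on the large round mark with the steel cup standing upright on the middle of it, and the blue pill pot upright on the small round mark; on the white tray put the orange pill pot upright on the round mark and the thermometer lying, face up, lengthwise on the long mark. Centre each thing on its mark, set it down rather than drop it, and leave the green pot, the pill bottle and the pulse meter standing where they are.

Things in the scene. Friction and masses are not known exactly. Their poses are not given: they have to be found in the camera images.
- coaster: Round white ceramic coaster with a thin blue ring on its face, a plain disc 64 mm across and 12 mm thick, lying flat. Origin: centre of its underside; z up. Loose, to be moved; it goes down before the cup.
- steel_cup: Small stainless steel cup, open, without handle, 54 mm across at the rim, 48 mm at the foot, 62 mm high, wall 3.5 mm, upright. Origin: centre of its underside; z up. Loose, to be moved.
- blue_pot: Blue silicone pill pot, a small open round pot, 42 mm across at the rim, 38 mm at the foot, 32 mm high, wall 4 mm, upright. Origin: centre of its underside; z up. Loose, to be moved.
- orange_pot: Orange silicone pill pot, a small open round pot, 42 mm across at the rim, 38 mm at the foot, 32 mm high, wall 4 mm, upright. Origin: centre of its underside; z up. Loose, to be moved.
- thermometer: White digital thermometer lying face up (grey window and green button on top), 110 mm long over all along its x. Its wide handle, 75 mm long, 20 mm wide (along y) and 14 mm thick, reaches from x = -55 to +20 mm; a 10 mm wide stem and a 6 mm steel tip go on to x = +55 mm. Origin: middle of its length, on its underside, z up. Best gripped across the handle, about 15 mm to the -x side of the origin, near its centre of mass. Loose, to be moved.
- bamboo_tray: Bamboo tray, fixed, 150 mm along its x and 240 mm along its y; floor 5 mm above the worktop, rim 6 mm thick rising to 12 mm above the worktop. Two dark brown marks flat on the floor: a large round one, 72 mm across, centred at y = +55 mm (coaster and cup) and a small round one, 48 mm across, centred at y = -55 mm (blue pot), both at x = 0. Origin: centre of its underside, at worktop height; z up.
- white_tray: White plastic tray of the same size and heights as the bamboo tray, fixed. Two grey marks flat on the floor: a round one, 48 mm across, centred at y = +55 mm (orange pot) and a long one, 122 mm along the tray's x and 28 mm along its y, centred at y = -55 mm (thermometer, either end first), both at x = 0. Origin: centre of its underside, at worktop height; z up.
- green_pot: Green silicone pill pot, a small open round pot, 42 mm across at the rim, 38 mm at the foot, 32 mm high, wall 4 mm, upright. Origin: centre of its underside; z up. Loose; belongs to no kit, stays where it is.
- pill_bottle: Amber pill bottle with a white cap, 40 mm across, 70 mm high. Origin: centre of its underside; z up. Loose; stays where it is.
- pulse_meter: Black finger-clip pulse meter with a grey middle and a dark blank screen on top, 58 mm along its x, 34 mm wide, 32 mm high. Origin: centre of its underside; z up. Loose; stays where it is.
There are look-alikes about, which are no part of the job. There is more than one size of the coaster; the one meant has the size given above.

How it is judged:
By the outcome, as a careful person would: the job done as asked, in the order asked, and still so for the second after the job is handed in, with the robot touching nothing.
It also fails if it takes over 109 s, if anything falls off the work surface, if the arm or the gripper's body presses on something with over 40 N, if the wrist force passes 120 N, or if a joint passes its speed limit or range.

## Working session

There is one attempt and no reset: what is moved stays moved. The work goes in short steps, Python scripts to look and compute and a shell command to move; the robot and the scene stay as the last step left them, time stands still between calls to the robot, and variables do not carry over. Pictures are saved under pics/ and viewed, and the job is handed in when it is done.

```bash
mkdir -p pics; ls; python3 - <<'E'
from cell import ctrl,get_image,camera_params
import cv2
s=ctrl.read_state()
for k,v in s.items(): print(k,v)
for n in("top","side","wrist"):
    print(n,camera_params(n)); cv2.imwrite(f"pics/{n}0.png",get_image(n))
E
```

```text
pics
clock 0.0
qpos [-1.41378971  0.6292977   0.03843771  1.51837317 -0.02702844  0.99627967
 -0.02001038]
qd [ 0.00232629  0.00183284 -0.0008199  -0.00066428  0.00074445  0.00067559
 -0.00045304]
tau [-2.96755388e-04 -5.63390493e+01  1.22615643e+00 -1.93449658e+01
  1.09467900e-02  1.05767316e-02 -2.00797672e-05]
eef_pos [143.45691343 633.35433805 238.41870472]
tool_rot [ 3.13912291  1.56895586 -1.79609523]
force [ 0.14812305 -0.37885204 -0.36377819]
torque [ 0.03640004 -0.04731296  0.02584596]
width 85.61132591285056
top {'fx': 394.84984613547414, 'fy': 394.84984613547414, 'cx': 258.37574838161805, 'cy': 192.40850568182952, 'k1': 0.0020158099292253776, 'eye': array([348.79269693,  13.2915742 , 957.12930421]), 'orientation': array([ 0.17992051, -0.02659843, -1.57251556])}
side {'fx': 373.0988349619501, 'fy': 373.0988349619501, 'cx': 256.5884125288047, 'cy': 188.64936379253064, 'k1': -0.061622513553688335, 'eye': array([ -36.55271447, -507.60991404,  549.26634858]), 'orientation': array([ 0.96944461,  0.01496291, -0.83787811])}
wrist {'fx': 293.70789156565183, 'fy': 293.70789156565183, 'cx': 258.8745801394164, 'cy': 191.19935583508408, 'k1': 0.020058043219051438, 'eye': array([ 66.30117406, 649.72133551, 373.91040795]), 'orientation': array([-0.31561506,  0.00161529,  1.3479705 ])}
```

View pics/top0.png

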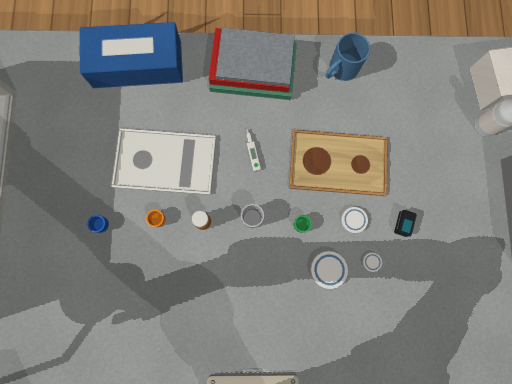

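View pics/side0.png

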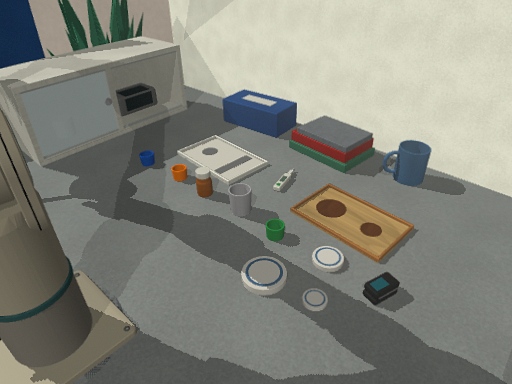

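View pics/wrist0.png

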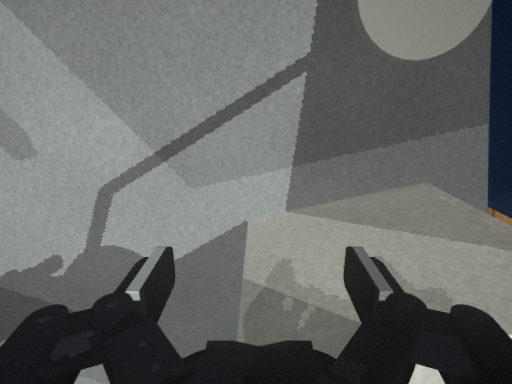

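The top picture shows these positions:
- White tray at about (164,161), bamboo tray at (339,162).
- Thermometer at (253,150), cup at (253,216).
- Blue pot at (97,224), orange at (156,218), green at (302,223).
- Three white discs: about 27 px across at (354,219), which suits 64 mm, one larger at (329,270) and one smaller at (372,262).

Next I measure them.

```bash
cat > h.py <<'E'
import numpy as np, cv2
from scipy.spatial.transform import Rotation as R
from cell import ctrl,get_image,camera_params
def cam(p):
    K=np.array([[p['fx'],0,p['cx']],[0,p['fy'],p['cy']],[0,0,1]]); D=np.array([p['k1'],0,0,0,0.])
    M=R.from_euler('xyz',p['orientation']).as_matrix()@np.diag([1,-1,-1])  # cv cam->world
    return K,D,M,np.array(p['eye'])
def unproj(p,uv,z):
    K,D,M,e=cam(p); n=cv2.undistortPoints(np.array(uv,float).reshape(-1,1,2),K,D).reshape(-1,2)
    d=np.c_[n,np.ones(len(n))]@M.T
    return e+d*((z-e[2])/d[:,2])[:,None]
def proj(p,X):
    K,D,M,e=cam(p); rv=cv2.Rodrigues(M.T)[0]
    return cv2.projectPoints(np.array(X,float).reshape(-1,1,3),rv,-M.T@e,K,D)[0].reshape(-1,2)
def circ(c,r,z,n=60):
    t=np.linspace(0,2*np.pi,n); return np.c_[c[0]+r*np.cos(t),c[1]+r*np.sin(t),0*t+z]
E
python3 - <<'E'
from h import *
p=camera_params('top'); pts={'white':(164,161,5),'bamboo':(339,162,5),'bigmark':(317,161,5),'small':(361,164,5),'therm':(253,150,10),'tip':(249,130,5),'cup':(253,216,62),'blue':(97,224,32),'or':(156,218,32),'green':(302,223,32),'coaster':(354,219,12),'bottle':(200,219,70),'wmark':(143,160,5),'lmark':(188,163,5),'meter':(405,222,32)}
for k,v in pts.items(): print(k,unproj(p,v[:2],v[2])[0].round())
im=cv2.imread('pics/top0.png')
cv2.imwrite('pics/topA.png',cv2.resize(im[115:245,80:250],None,fx=4.5,fy=4.5,interpolation=cv2.INTER_CUBIC))
cv2.imwrite('pics/topB.png',cv2.resize(im[115:245,235:405],None,fx=4.5,fy=4.5,interpolation=cv2.INTER_CUBIC))
E
```

```text
white [600. 221.   5.]
bamboo [ 600. -214.    5.]
bigmark [ 602. -159.    5.]
small [ 595. -269.    5.]
therm [628.   1.  10.]
tip [682.  11.   5.]
cup [457.   2.  62.]
blue [441. 363.  32.]
or [456. 228.  32.]
green [ 444. -114.   32.]
coaster [ 456. -243.   12.]
bottle [449. 121.  70.]
wmark [602. 272.   5.]
lmark [595. 162.   5.]
meter [ 447. -360.   32.]
```

View pics/topA.png

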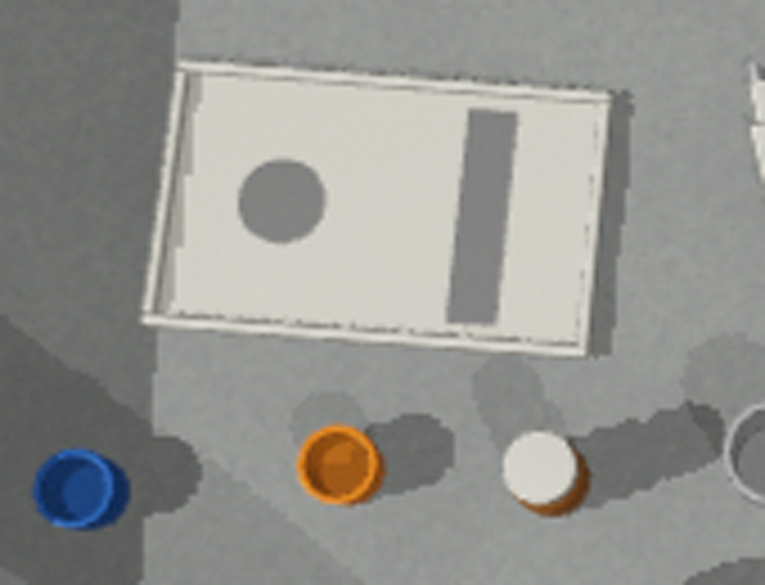

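View pics/topB.png

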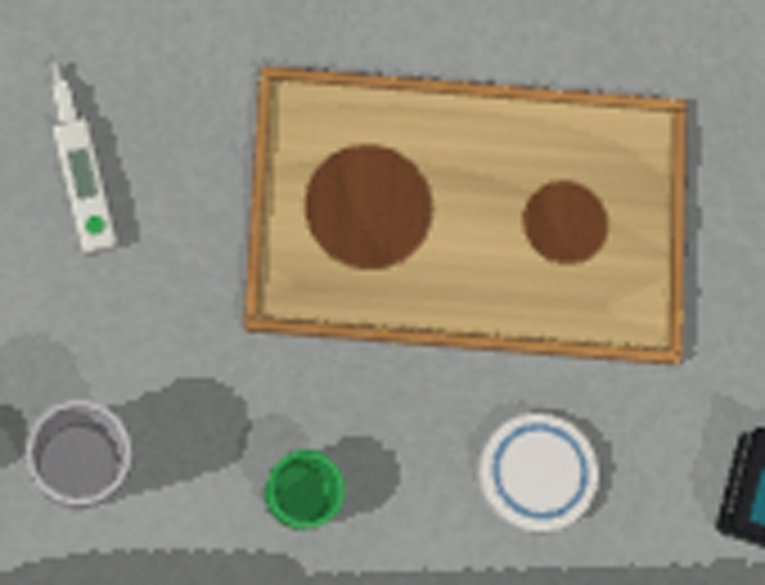

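```bash
cat > meas.py <<'E'
from h import *
def blob(hsvim,lo,hi,win,fill=True):
    u0,v0,u1,v1=win
    m=cv2.inRange(hsvim[v0:v1,u0:u1],np.array(lo),np.array(hi))
    cs,_=cv2.findContours(m,cv2.RETR_EXTERNAL,cv2.CHAIN_APPROX_NONE)
    c=max(cs,key=cv2.contourArea); 
    return c.reshape(-1,2)+np.array([u0,v0])
def run(im,p):
    S=4; big=cv2.resize(im,None,fx=S,fy=S,interpolation=cv2.INTER_CUBIC)
    hsv=cv2.cvtColor(big,cv2.COLOR_BGR2HSV)
    def fit(name,lo,hi,win,z,circle=True):
        try: c=blob(hsv,lo,hi,[S*w for w in win])
        except ValueError: print(name,'none'); return
        uv=(c+0.5)/S-0.5
        X=unproj(p,uv,z)[:,:2].astype(np.float32)
        (cx,cy),(w,h),a=cv2.minAreaRect(X)
        (ex,ey),(ea,eb),_=cv2.fitEllipse(X)
        print(name,'rect c %.1f %.1f  %.1fx%.1f a%.1f'%(cx,cy,w,h,a),' ell %.1f %.1f d %.1f %.1f'%(ex,ey,ea,eb), 'px',uv.mean(0).round(1))
    return fit
if __name__=='__main__':
    im=cv2.imread('pics/top0.png'); f=run(im,camera_params('top'))
    f('bigmark',(0,90,40),(15,255,150),(298,140,335,182),5)
    f('smallmark',(0,90,40),(15,255,150),(346,150,376,178),5)
    f('wround',(0,0,90),(180,60,165),(128,145,158,175),5)
    f('wlong',(0,0,90),(180,60,165),(176,137,197,190),5)
    f('bamboo',(5,60,60),(30,255,255),(285,122,395,200),12)
    f('white',(0,0,175),(180,60,255),(108,122,220,198),12)
    f('therm',(0,0,175),(180,60,255),(243,126,264,174),12)
    f('coaster',(0,0,160),(180,255,255),(338,202,371,237),12)
    f('blue',(100,120,30),(125,255,255),(84,210,112,238),32)
    f('orange',(3,160,60),(20,255,255),(142,205,170,232),32)
    f('green',(50,120,30),(80,255,255),(290,210,316,236),32)
    f('cup',(0,0,150),(180,255,255),(238,202,268,230),62)
E
python3 meas.py; python3 - <<'E'
from h import *
print(R.from_euler('xyz',ctrl.read_state()['tool_rot']).as_matrix().round(3))
E
```

```text
bigmark rect c 603.7 -157.7  70.2x71.0 a0.3  ell 603.7 -157.5 d 70.2 70.6 px [316.5 160.5]
smallmark rect c 595.2 -267.3  47.0x46.3 a43.2  ell 595.3 -267.2 d 46.4 46.9 px [360.2 163.9]
wround rect c 604.4 274.7  46.5x46.7 a0.4  ell 604.5 274.7 d 46.6 46.9 px [142.2 159.2]
wlong rect c 596.5 164.8  28.2x122.0 a85.8  ell 596.8 164.9 d 29.5 163.9 px [186.6 162.7]
bamboo rect c 598.1 -211.6  241.4x152.5 a85.6  ell 598.1 -211.5 d 173.7 293.0 px [338.5 162.6]
white rect c 599.6 219.9  238.1x150.0 a85.9  ell 599.1 218.6 d 172.4 283.3 px [159.9 162.9]
therm rect c 629.5 4.8  107.3x19.0 a13.3  ell 615.9 1.4 d 18.9 115.9 px [251.7 150.2]
coaster rect c 454.8 -243.8  64.5x63.9 a87.7  ell 454.6 -243.7 d 63.6 64.8 px [354.  219.7]
blue rect c 443.2 362.3  41.3x48.4 a0.1  ell 442.8 362.5 d 40.6 49.1 px [ 97.5 223.5]
orange rect c 455.0 230.0  44.3x40.0 a45.9  ell 455.6 229.8 d 39.1 44.4 px [155.2 218.1]
green rect c 442.9 -115.0  39.2x41.4 a44.3  ell 443.4 -115.0 d 39.1 41.4 px [302.4 223.4]
cup rect c 458.3 2.7  63.7x67.6 a0.0  ell 455.3 1.9 d 62.4 73.2 px [252.3 220.3]
[[-0.    -0.975  0.221]
 [-0.001  0.221  0.975]
 [-1.    -0.    -0.001]]
```

```bash
cat > plan.py <<'E'
from h import *
import sys
def plan(pos,az,n=None,cur=None):
    s=ctrl.read_state(); p0=np.array(s['eef_pos']); R0=R.from_euler('xyz',s['tool_rot']).as_matrix()
    a=np.radians(az); z=np.array([np.cos(a),np.sin(a),0]); x=np.array([0,0,-1.]); Rt=np.c_[x,np.cross(z,x),z]
    W=R.from_matrix(R0.T@Rt).as_rotvec(); d=R0.T@(np.array(pos)-p0)
    need=max(np.linalg.norm(d)/49,np.degrees(np.linalg.norm(W))/8.5)
    if n is None: n=max(1,int(np.ceil(need)))
    Rw=R.from_rotvec(W/n).as_matrix(); S=sum(np.linalg.matrix_power(Rw,k) for k in range(n))
    t=np.linalg.solve(S,d)
    print('n',n,'need %.2f'%need,'per-row: '+' '.join('%.1f'%v for v in t)+'  '+' '.join('%.4f'%v for v in W/n),'total',d.round(1),W.round(3),'w%.1f F%s t%.1f'%(s['width'],s['force'].round(1),s['clock']))
a=[float(v) for v in sys.argv[1:]]
plan(a[:3],a[3],int(a[4]) if len(a)>4 else None)
E
python3 plan.py 520 250 200 -4.4 11
```

```text
n 11 need 11.00 per-row: 3.5 -53.1 4.0  0.1295 -0.0001 0.0001 total [  39.  -451.9 -290.8] [ 1.425e+00 -1.000e-03  1.000e-03] w85.7 F[-0.4 -0.1 -1.2] t0.1
```

```bash
python3 -m handwheel '1 3 -49 4 0.13 0 0;1 3 -49 4 0.13 0 0;1 3 -49 4 0.13 0 0;1 3 -49 4 0.13 0 0;1 3 -49 4 0.13 0 0;1 3 -49 4 0.13 0 0;1 3 -49 4 0.13 0 0;1 3 -49 4 0.13 0 0;1 3 -49 4 0.13 0 0;1 3 -49 4 0.13 0 0'; python3 plan.py 455 -244 150 -4.4
```

```text
clock: 1.15
eef_pos: [469.3, 364.3, 205.5]
tool_rot: [1.8, 1.504, 1.845]
force: [1.3, -0.2, -0.4]
width: 85.3
n 13 need 12.47 per-row: 2.6 -47.0 -0.5  0.0094 -0.0015 -0.0049 total [  16.5 -609.4  -41.2] [ 0.122 -0.019 -0.064] w85.3 F[ 1.3 -0.2 -0.4] t1.1
```

```bash
python3 -m handwheel '1 3 -49 -1 0.01 0 -0.005;1 3 -49 -1 0.01 0 -0.005;1 3 -49 -1 0.01 0 -0.005;1 3 -49 -1 0.01 0 -0.005;1 3 -49 -1 0.01 0 -0.005;1 3 -49 -1 0.01 0 -0.005;1 3 -49 -1 0.01 0 -0.005;1 3 -49 -1 0.01 0 -0.005;1 3 -49 -1 0.01 0 -0.005;1 3 -49 -1 0.01 0 -0.005'; python3 plan.py 455 -244 150 -4.4
```

```text
clock: 2.15
eef_pos: [456.2, -132.4, 154.7]
tool_rot: [2.577, 1.552, 2.517]
force: [1.7, -0.4, 0.3]
width: 85.3
n 3 need 2.28 per-row: 1.3 -37.2 2.1  0.0054 -0.0053 -0.0033 total [   3.5 -111.5    5.6] [ 0.016 -0.016 -0.01 ] w85.3 F[ 1.7 -0.4  0.3] t2.1
```

```bash
python3 -m handwheel '0.8 6 -37 2 0.005 -0.005 -0.003;0.8 6 -37 2 0.005 -0.005 -0.003;0.8 6 -37 2 0.005 -0.005 -0.003;0.8 0 0 0 0 0 0;0.8 0 0 0 0 0 0'; python3 plan.py 455 -244 120 -4.4;  python3 - <<'E'
from h import *
im=get_image('wrist'); p=camera_params('wrist'); np.save('p.npy',p,allow_pickle=True)
for c,r,z,col in(((454.7,-243.7),32,12,(0,0,255)),):
    q=proj(p,circ(c,r,z)); cv2.polylines(im,[q.astype(np.int32)],True,col,1)
cv2.imwrite('pics/w1.png',im)
E
```

```text
clock: 2.65
eef_pos: [451.5, -257.1, 134.6]
tool_rot: [-1.606, 1.567, -1.696]
force: [0.1, 1.0, -0.8]
width: 76.9
n 1 need 0.41 per-row: 14.5 13.4 2.3  -0.0126 -0.0002 0.0042 total [14.5 13.4  2.3] [-0.013 -0.     0.004] w76.9 F[ 0.1  1.  -0.8] t2.6
```

View pics/w1.png

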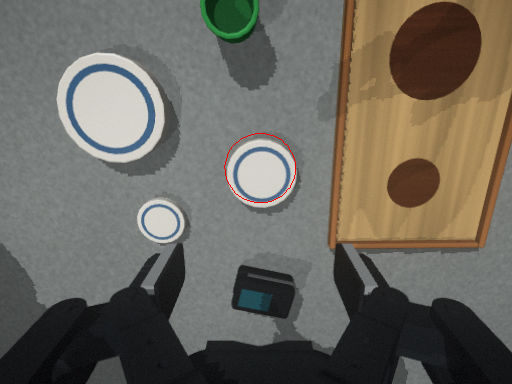

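The 64 mm coaster is at (261,173), sitting about 4 px below its projection from the top view. The bamboo marks are at (436,50) and (413,183). I'll measure both in this view.

```bash
python3 - <<'E'
from h import *; from meas import run
im=get_image('wrist'); p=camera_params('wrist'); f=run(im,p)
f('coaster',(0,0,150),(180,255,255),(210,125,310,215),12)
f('big',(0,90,30),(15,255,110),(380,0,490,110),5)
f('small',(0,90,30),(15,255,110),(380,150,450,215),5)
E
```

```text
coaster rect c 455.2 -246.8  63.5x63.5 a46.8  ell 455.2 -246.6 d 63.1 64.0 px [260.8 172.3]
big rect c 604.3 -159.5  72.0x72.4 a79.2  ell 604.4 -159.4 d 71.9 72.2 px [435.4  50. ]
small rect c 596.0 -269.7  47.5x47.7 a28.8  ell 596.0 -269.7 d 47.3 47.6 px [413.  181.8]
```

```bash
python3 -m handwheel '0.8 30 12 2 -0.012 0 0.004;0.8 40 0 1 0 0 0;0.8 25 0 1 0 0 0;0.8 0 0 0 0 0 0'; python3 plan.py 455 -245.5 4 -4.4
```

```text
clock: 3.15
eef_pos: [461.4, -239.0, 39.3]
tool_rot: [0.103, 1.565, 0.037]
force: [-0.4, 0.2, 0.1]
width: 76.8
n 1 need 0.75 per-row: 35.3 -7.0 -6.2  0.0112 0.0061 -0.0007 total [35.3 -7.  -6.2] [ 0.011  0.006 -0.001] w76.8 F[-0.4  0.2  0.1] t3.1
```

```bash
python3 -m handwheel '0.8 18 -4 -4 0.01 0.006 0;0.8 5 -3 -2 0 0 0;0.8 0 0 0 0 0 0'; python3 plan.py 455 -245.5 4 -4.4
```

```text
clock: 3.45
eef_pos: [457.0, -243.0, 18.2]
tool_rot: [0.564, 1.568, 0.493]
force: [-0.6, -0.1, -1.1]
width: 77.0
n 1 need 0.30 per-row: 14.2 -2.7 -1.9  0.0066 0.0020 -0.0013 total [14.2 -2.7 -1.9] [ 0.007  0.002 -0.001] w77.0 F[-0.6 -0.1 -1.1] t3.5
```

```bash
python3 - <<'E'
from h import *
print(ctrl.read_state()['eef_pos'])
im=get_image('wrist'); cv2.imwrite('pics/w2.png',im)
E
```

```text
[ 457.0261021  -242.97483627   18.17939818]
```

View pics/w2.png

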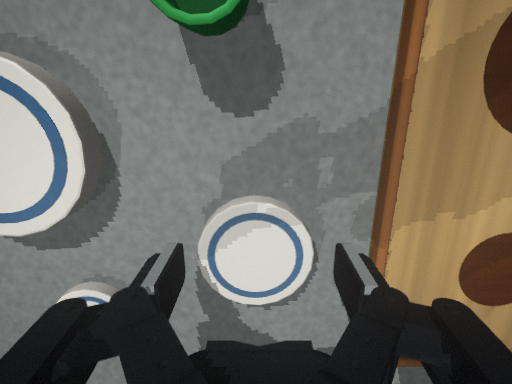

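The coaster at (255,250) is centred between the open pads at (168,280) and (352,280), clear of the tray rim. I'll go down.

```bash
python3 -m handwheel '0.8 9 -2 -2 0.006 0 0;0.8 4 0 0 0 0 0;0.8 0 0 0 0 0 0'; python3 plan.py 455 -245.5 4 -4.4
```

```text
clock: 3.8
eef_pos: [457.0, -244.9, 7.2]
tool_rot: [-0.002, 1.564, -0.078]
force: [-0.4, 0.6, 0.0]
width: 76.8
n 1 need 0.08 per-row: 3.2 -0.7 -2.0  0.0014 0.0069 0.0000 total [ 3.2 -0.7 -2. ] [0.001 0.007 0.   ] w76.8 F[-0.4  0.6  0. ] t3.8
```

```bash
python3 -m handwheel '0.8 3 -1 -2 0 0.007 0;0.6 0 0 0 0 0 0;0.4 0 0 0 0 0 0;0.2 0 0 0 0 0 0;0.2 0 0 0 0 0 0;0.2 0 0 0 0 0 0'; python3 plan.py 455 -245.5 4 -4.4
```

```text
clock: 4.4
eef_pos: [455.2, -246.0, 5.3]
tool_rot: [-0.11, 1.57, -0.185]
force: [0.0, -0.7, -0.7]
width: 61.4
n 1 need 0.03 per-row: 1.3 0.5 -0.3  0.0014 0.0006 0.0001 total [ 1.3  0.5 -0.3] [0.001 0.001 0.   ] w61.4 F[ 0.  -0.7 -0.7] t4.4
```

```bash
python3 -m handwheel '-1 0 0 0 0 0 0;-1 0 0 0 0 0 0;-1 0 0 0 0 0 0;-1 -12 0 0 0 0 0;-1 -15 0 0 0 0 0;-1 0 0 0 0 0 0'; python3 - <<'E'
from h import *
im=get_image('wrist'); cv2.imwrite('pics/w3.png',im)
E
```

```text
clock: 5.0
eef_pos: [454.8, -246.0, 33.6]
tool_rot: [2.522, 1.57, 2.446]
force: [0.2, -0.7, -1.2]
width: 61.4
```

View pics/w3.png

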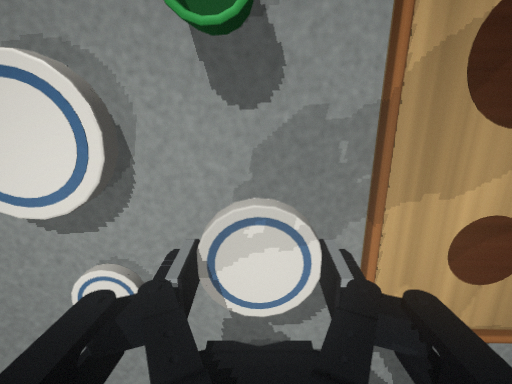

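The coaster is at (260,258) and looks larger than before, so it has been lifted. I'll measure its offset in the hand.

```bash
python3 - <<'E'
from h import *; from meas import run
s=ctrl.read_state(); print(s['eef_pos'],s['width'])
im=get_image('wrist'); p=camera_params('wrist'); f=run(im,p)
for z in (38,40,42): f('coaster',(0,0,140),(180,255,255),(200,190,321,320),z)
E
python3 plan.py 604 -158.5 80 -4.4
```

```text
[ 454.49119656 -245.66729406   32.87954959] 61.54943057310848
coaster rect c 455.5 -246.7  67.5x61.2 a82.2  ell 454.5 -247.3 d 56.4 60.3 px [259.8 262.9]
coaster rect c 455.6 -245.4  66.5x60.3 a82.2  ell 454.6 -246.0 d 55.5 59.3 px [259.8 262.9]
coaster rect c 455.6 -244.2  65.4x59.3 a82.2  ell 454.7 -244.8 d 54.7 58.4 px [259.8 262.9]
n 4 need 3.67 per-row: -12.0 24.5 35.7  0.0003 -0.0006 -0.0003 total [-47.9  98.  142.8] [ 0.001 -0.002 -0.001] w61.4 F[ 0.6  0.4 -0.4] t5.1
```

```bash
python3 -m handwheel '-1 -30 10 10 0 0 0;-1 -5 28 41 0 0 0;-1 -5 28 41 0 0 0;-1 0 20 30 0 0 0;-1 0 8 12 0 0 0;-1 0 0 0 0 0 0;-1 0 0 0 0 0 0'; python3 plan.py 604 -158.7 40 -4.4
```

```text
clock: 5.8
eef_pos: [596.3, -158.8, 69.2]
tool_rot: [2.823, 1.561, 2.744]
force: [-1.2, -0.2, -1.3]
width: 61.4
n 1 need 0.62 per-row: 29.2 0.7 7.9  -0.0026 -0.0094 -0.0031 total [29.2  0.7  7.9] [-0.003 -0.009 -0.003] w61.4 F[-1.2 -0.2 -1.3] t5.8
```

```bash
python3 -m handwheel '-1 30 1 8 0 -0.009 0;-1 15 0 0 0 0 0;-1 0 0 0 0 0 0;-1 0 0 0 0 0 0'; python3 plan.py 604 -158.7 12 -4.4; python3 - <<'E'
from h import *
im=get_image('wrist'); cv2.imwrite('pics/w4.png',im)
E
```

```text
clock: 6.2
eef_pos: [598.6, -162.7, 22.6]
tool_rot: [2.835, 1.565, 2.749]
force: [-1.0, -0.4, -0.9]
width: 61.1
n 1 need 0.26 per-row: 10.6 4.4 5.1  -0.0093 -0.0058 -0.0018 total [10.6  4.4  5.1] [-0.009 -0.006 -0.002] w61.1 F[-1.  -0.4 -0.9] t6.2
```

View pics/w4.png

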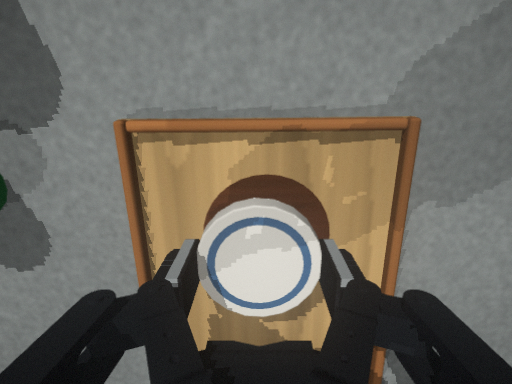

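The coaster is above the mark, whose far edge shows at (266,176). The hand still needs about 5 mm in +x and 4 mm in +y.

```bash
python3 -m handwheel '-1 5 4 5 -0.009 -0.006 0;-1 1 1 1 0 0 0;-1 0 0 0 0 0 0;-1 0 0 0 0 0 0'; python3 plan.py 604 -158.7 12 -4.4
```

```text
clock: 6.65
eef_pos: [606.4, -158.9, 18.8]
tool_rot: [0.232, 1.567, 0.155]
force: [-0.0, 0.0, 0.3]
width: 61.5
n 1 need 0.15 per-row: 6.8 0.0 -2.4  -0.0004 0.0041 -0.0010 total [ 6.8  0.  -2.4] [-0.     0.004 -0.001] w61.5 F[-0.   0.   0.3] t6.7
```

```bash
python3 -m handwheel '-1 4 0 -2 0 0.004 0;-1 2 0 0 0 0 0;-1 0 0 0 0 0 0;-1 0 0 0 0 0 0'; python3 plan.py 604 -158.7 12 -4.4;python3 - <<'E'
from h import *
im=get_image('wrist'); p=camera_params('wrist')
q=proj(p,circ((604,-158.5),36,5)); cv2.polylines(im,[q.astype(np.int32)],True,(0,0,255),1)
z=ctrl.read_state()['eef_pos'][2]-5.3+12
q=proj(p,circ((604,-158.5),32,z)); cv2.polylines(im,[q.astype(np.int32)],True,(0,255,0),1)
cv2.imwrite('pics/w5.png',im); t=get_image('top');cv2.imwrite('pics/t5.png',cv2.resize(t[115:245,235:405],None,fx=4.5,fy=4.5,interpolation=cv2.INTER_CUBIC))
E
```

```text
clock: 7.05
eef_pos: [604.5, -158.6, 12.7]
tool_rot: [1.252, 1.57, 1.175]
force: [0.5, 0.6, -1.7]
width: 61.1
n 1 need 0.02 per-row: 0.7 -0.1 -0.4  -0.0000 0.0003 -0.0008 total [ 0.7 -0.1 -0.4] [-0.     0.    -0.001] w61.1 F[ 0.5  0.6 -1.7] t7.0
```

View pics/w5.png

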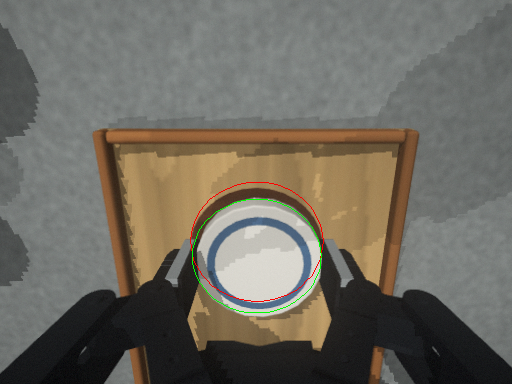

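The coaster and mark outlines agree to about 1 mm in this view, so I'll set it down.

```bash
python3 -m handwheel '-1 1.5 0 0 0 0 0;-1 1 0 0 0 0 0;-1 0 0 0 0 0 0'; python3 plan.py 604 -158.7 10.3 -4.4
```

```text
clock: 7.45
eef_pos: [604.6, -158.7, 10.2]
tool_rot: [0.841, 1.57, 0.764]
force: [-0.2, -0.3, -0.3]
width: 61.6
n 1 need 0.01 per-row: -0.1 -0.0 -0.6  -0.0002 0.0007 -0.0007 total [-0.1 -0.  -0.6] [-0.     0.001 -0.001] w61.6 F[-0.2 -0.3 -0.3] t7.5
```

```bash
python3 -m handwheel '-1 0.7 0 0 0 0 0;-1 0 0 0 0 0 0'; python3 plan.py 604 -158.7 10 -4.4; python3 -m handwheel '-1 0.7 0 0 0 0 0;-1 0 0 0 0 0 0'
```

```text
clock: 7.65
eef_pos: [604.7, -158.8, 10.3]
tool_rot: [0.726, 1.569, 0.649]
force: [-0.2, 0.1, -0.6]
width: 61.3
n 1 need 0.02 per-row: 0.3 0.1 -0.8  -0.0003 0.0010 -0.0009 total [ 0.3  0.1 -0.8] [-0.     0.001 -0.001] w61.3 F[-0.2  0.1 -0.6] t7.7
clock: 7.85
eef_pos: [605.0, -158.9, 10.1]
tool_rot: [0.548, 1.569, 0.471]
force: [0.7, 0.4, -1.1]
width: 61.2
```

```bash
python3 -m handwheel '-1 1.5 0 -0.5 0 0 0;-1 1 0 0 0 0 0'; python3 -c "
from cell import ctrl;s=ctrl.read_state();print(s['force'],s['tau'][1],s['tau'][3])"
```

```text
clock: 8.05
eef_pos: [605.1, -158.9, 10.1]
tool_rot: [0.548, 1.567, 0.471]
force: [-2.8, 1.4, 9.2]
width: 61.4
[-2.80999498  1.4485596   9.16204334] -56.064298152923584 -11.450403034687042
```

That is contact at 9 N, so I'll release and rise.

```bash
python3 -m handwheel '0.75 0 0 0 0 0 0;0.75 0 0 0 0 0 0;0.75 0 0 0 0 0 0;0.75 -25 0 0 0 0 0;0.75 -40 0 0 0 0 0;0.75 -40 0 0 0 0 0;0.75 -15 0 0 0 0 0;0.75 0 0 0 0 0 0'; python3 - <<'E'
from h import *; from meas import run
im=get_image('wrist'); cv2.imwrite('pics/w6.png',im); f=run(im,camera_params('wrist'))
p=camera_params('wrist'); u,v=proj(p,[604,-159,17])[0].astype(int); print(u,v)
f('coasterW',(0,0,140),(180,60,255),(u-50,v-50,u+50,v+50),17)
t=get_image('top');cv2.imwrite('pics/t6.png',cv2.resize(t[115:245,235:405],None,fx=4.5,fy=4.5,interpolation=cv2.INTER_CUBIC))
f=run(t,camera_params('top'));f('coasterT',(0,0,150),(180,60,255),(298,140,335,182),17)
E
```

```text
clock: 8.85
eef_pos: [603.9, -159.0, 131.2]
tool_rot: [2.134, 1.569, 2.057]
force: [0.4, -0.0, 0.1]
width: 75.0
259 188
coasterW rect c 604.8 -160.2  63.4x63.7 a45.2  ell 604.8 -160.0 d 62.8 64.5 px [260.1 188.1]
coasterT rect c 598.8 -154.6  91.6x104.4 a88.9  ell 596.0 -152.7 d 106.9 114.8 px [315.8 161. ]
```

View pics/w6.png

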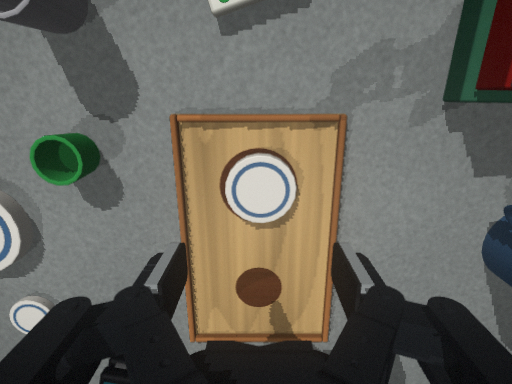

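View pics/t6.png

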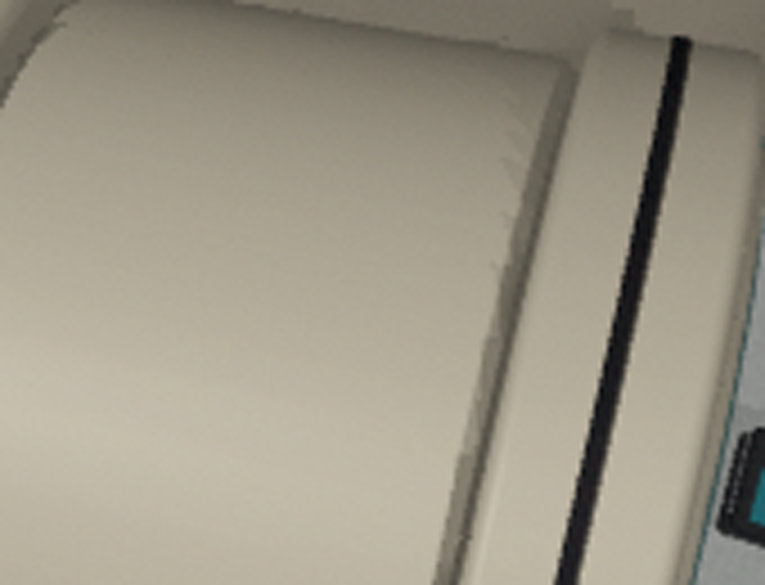

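The coaster lies flat, and the wrist view puts it at (604.8,-160.1) against the mark at (604.3,-159.5). The arm hides it from the top camera. The cup is next.

```bash
python3 plan.py 457 0 170 -4.4
```

```text
n 5 need 4.47 per-row: -8.1 29.4 -31.5  -0.0001 -0.0009 -0.0005 total [ -40.   146.9 -157.6] [-0.001 -0.005 -0.002] w74.8 F[ 0.1  0.8 -1. ] t8.9
```

```bash
python3 -m handwheel '1 -12 30 -32 0 0 0;1 -10 32 -35 0 0 0;1 -8 32 -35 0 0 0;1 -8 30 -33 0 0 0;1 0 22 -23 0 0 0;1 0 0 0 0 0 0;1 0 0 0 0 0 0'; python3 plan.py 457 0 110 -4.4; python3 - <<'E'
from h import *
im=get_image('wrist'); p=camera_params('wrist'); 
q=proj(p,circ((457,2),27,62)); cv2.polylines(im,[q.astype(np.int32)],True,(0,0,255),1)
cv2.imwrite('pics/w7.png',im)
E
```

```text
clock: 9.65
eef_pos: [444.2, 3.9, 157.9]
tool_rot: [-3.062, 1.547, -3.139]
force: [0.4, -0.5, 0.5]
width: 85.7
n 2 need 1.01 per-row: 23.8 -1.4 6.9  -0.0002 -0.0121 0.0010 total [47.6 -2.8 14.2] [-0.    -0.024  0.002] w85.7 F[ 0.4 -0.5  0.5] t9.7
```

View pics/w7.png

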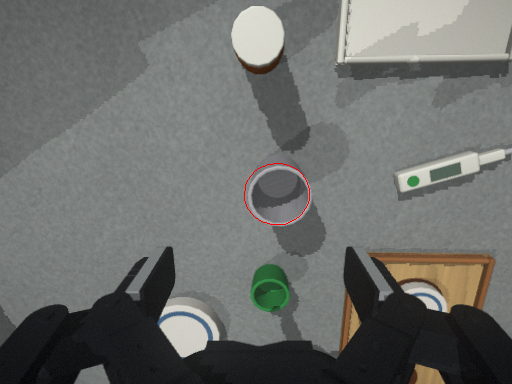

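The projected rim circle at (278,195) fits the cup to about 1 mm, so I'll align above it and go down.

```bash
python3 -m handwheel '1 25 -2 9 0 -0.016 0;1 20 -1 5 0 -0.008 0;1 0 0 0 0 0 0;1 0 0 0 0 0 0'; python3 plan.py 457 1 90 -4.4
```

```text
clock: 10.1
eef_pos: [460.7, -4.6, 109.6]
tool_rot: [-1.343, 1.566, -1.426]
force: [1.0, 0.5, 0.1]
width: 85.5
n 1 need 0.42 per-row: 19.6 5.4 -4.2  -0.0064 0.0010 0.0045 total [19.6  5.4 -4.2] [-0.006  0.001  0.004] w85.5 F[1.  0.5 0.1] t10.1
```

```bash
python3 -m handwheel '1 12 5 -4 -0.006 0 0.004;1 5 1 0 0 0 0;1 0 0 0 0 0 0'; python3 plan.py 457 1 26 -4.4
```

```text
clock: 10.4
eef_pos: [459.2, -0.2, 93.5]
tool_rot: [-0.303, 1.567, -0.383]
force: [-0.3, -0.5, -0.5]
width: 85.4
n 2 need 1.38 per-row: 33.8 0.6 -1.2  -0.0017 0.0019 0.0006 total [67.5  1.1 -2.6] [-0.003  0.004  0.001] w85.4 F[-0.3 -0.5 -0.5] t10.4
```

```bash
python3 -m handwheel '1 20 1 -2 -0.003 0.003 0;1 20 0 -1 0 0 0;1 12 0 0 0 0 0;1 6 0 0 0 0 0;1 0 0 0 0 0 0'; python3 plan.py 457 1 26 -4.4
```

```text
clock: 10.9
eef_pos: [460.9, -0.3, 36.8]
tool_rot: [-0.147, 1.562, -0.225]
force: [-1.0, -0.4, 0.1]
width: 85.4
n 1 need 0.24 per-row: 10.7 1.0 -4.0  -0.0017 0.0088 0.0013 total [10.7  1.  -4. ] [-0.002  0.009  0.001] w85.4 F[-1.  -0.4  0.1] t10.9
```

```bash
python3 -m handwheel '1 7 1 -4 -0.002 0.008 0;1 2 0 0 0 0 0;1 0 0 0 0 0 0;0.6 0 0 0 0 0 0;0.4 0 0 0 0 0 0;0.1 0 0 0 0 0 0;-1 0 0 0 0 0 0;-1 0 0 0 0 0 0;-1 0 0 0 0 0 0'; python3 plan.py 457 1 26 -4.4
```

```text
clock: 11.8
eef_pos: [459.9, 0.7, 31.0]
tool_rot: [-0.049, 1.564, -0.126]
force: [0.4, -0.5, -1.8]
width: 51.0
n 1 need 0.12 per-row: 5.0 0.1 -2.9  -0.0002 0.0066 0.0003 total [ 5.   0.1 -2.9] [-0.     0.007  0.   ] w51.0 F[ 0.4 -0.5 -1.8] t11.8
```

```bash
python3 -m handwheel '-1 -12 0 0 0 0 0;-1 -25 0 0 0 0 0;-1 -35 0 0 0 0 0;-1 -25 0 0 0 0 0;-1 0 0 0 0 0 0;-1 0 0 0 0 0 0'; python3 plan.py 604.5 -159.5 130 -4.4; python3 - <<'E'
from h import *
im=get_image('wrist');cv2.imwrite('pics/w8.png',im)
E
```

```text
clock: 12.4
eef_pos: [457.9, 0.7, 129.8]
tool_rot: [-0.154, 1.568, -0.232]
force: [-0.0, -0.7, -2.0]
width: 51.6
n 5 need 4.43 per-row: 0.0 -29.7 31.7  -0.0002 0.0005 0.0001 total [   0.2 -148.3  158.6] [-0.001  0.002  0.   ] w51.6 F[-0.  -0.7 -2. ] t12.4
```

View pics/w8.png

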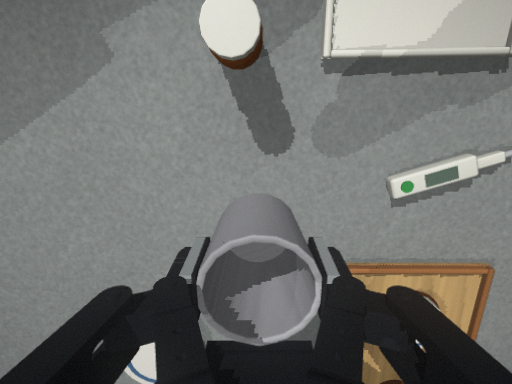

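The cup is held, with its rim centred at about (260,289). I'll work out its offset from the TCP.

```bash
python3 - <<'E'
from h import *
p=camera_params('wrist'); c=ctrl.read_state()['eef_pos']; print(c)
for dy in(-2,0,2):
    q=proj(p,circ((c[0],c[1]+dy),27,c[2]+31)); print(dy,q.min(0),q.max(0))
print(unproj(p,[(260,237)],c[2]+31)[0]-[0,27,0])
E
```

```text
[457.93671772   0.58745941 129.5654668 ]
-2 [193.89887628 237.17891871] [322.39090583 345.92246297]
0 [193.20777119 232.58398935] [322.3259646  342.36683263]
2 [192.5093625 227.9405896] [322.26086999 338.78025576]
[460.77793006  -1.47486203 160.5654668 ]
```

```bash
python3 -m handwheel '-1 0 -30 32 0 0 0;-1 0 -34 36 0 0 0;-1 0 -34 36 0 0 0;-1 0 -28 30 0 0 0;-1 0 -14 15 0 0 0;-1 0 0 0 0 0 0;-1 0 0 0 0 0 0'; python3 plan.py 604.5 -158.8 80 -4.4
```

```text
clock: 13.15
eef_pos: [593.1, -152.5, 115.6]
tool_rot: [2.865, 1.551, 2.791]
force: [0.1, 0.2, -1.9]
width: 51.2
n 1 need 0.77 per-row: 35.4 -5.7 12.5  0.0027 -0.0187 -0.0053 total [35.4 -5.7 12.5] [ 0.003 -0.019 -0.005] w51.2 F[ 0.1  0.2 -1.9] t13.2
```

```bash
python3 -m handwheel '-1 22 -6 12 0.003 -0.018 -0.005;-1 8 0 1 0 0 0;-1 0 0 0 0 0 0;-1 0 0 0 0 0 0'; python3 plan.py 604.5 -158.8 56 -4.4
```

```text
clock: 13.55
eef_pos: [600.9, -153.9, 82.0]
tool_rot: [2.575, 1.56, 2.5]
force: [-1.1, 0.0, -1.9]
width: 51.4
n 1 need 0.55 per-row: 26.0 -4.7 4.2  0.0021 -0.0091 -0.0057 total [26.  -4.7  4.2] [ 0.002 -0.009 -0.006] w51.4 F[-1.1  0.  -1.9] t13.6
```

```bash
python3 -m handwheel '-1 10 -5 4 0.002 -0.009 -0.005;-1 10 -1 1 0 0 0;-1 0 0 0 0 0 0;-1 0 0 0 0 0 0'; python3 plan.py 604.5 -158.8 52 -4.4
```

```text
clock: 13.95
eef_pos: [605.8, -159.2, 61.8]
tool_rot: [0.586, 1.569, 0.511]
force: [0.3, -0.6, -0.9]
width: 51.0
n 1 need 0.20 per-row: 9.8 0.3 -1.3  0.0016 0.0017 -0.0011 total [ 9.8  0.3 -1.3] [ 0.002  0.002 -0.001] w51.0 F[ 0.3 -0.6 -0.9] t13.9
```

```bash
python3 -m handwheel '-1 6 0 -1 0.002 0.002 0;-1 4 0 0 0 0 0;-1 0 0 0 0 0 0;-1 0 0 0 0 0 0'; python3 plan.py 604.5 -158.8 48 -4.4; python3 - <<'E'
from h import *
im=get_image('wrist');p=camera_params('wrist')
z=ctrl.read_state()['eef_pos'][2]
q=proj(p,circ((604.8,-160),24,z-31)); cv2.polylines(im,[q.astype(np.int32)],True,(0,255,0),1)
q=proj(p,circ((604.8,-160.1),32,17)); cv2.polylines(im,[q.astype(np.int32)],True,(0,0,255),1)
q=proj(p,circ((604.8,-160),27,z+31)); cv2.polylines(im,[q.astype(np.int32)],True,(0,255,0),1)
cv2.imwrite('pics/w9.png',im)
im=get_image('side');cv2.imwrite('pics/s9.png',cv2.resize(im[130:290,220:440],None,fx=3.5,fy=3.5,interpolation=cv2.INTER_CUBIC))
E
```

```text
clock: 14.35
eef_pos: [604.8, -159.2, 51.2]
tool_rot: [1.633, 1.57, 1.555]
force: [0.6, -0.2, -0.7]
width: 51.2
n 1 need 0.07 per-row: 3.2 0.4 -0.4  -0.0007 -0.0001 -0.0011 total [ 3.2  0.4 -0.4] [-0.001 -0.    -0.001] w51.2 F[ 0.6 -0.2 -0.7] t14.3
```

View pics/w9.png

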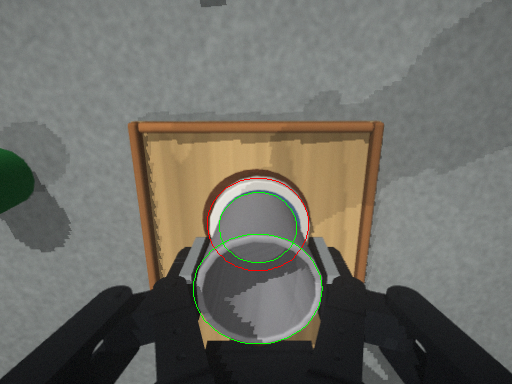

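View pics/s9.png

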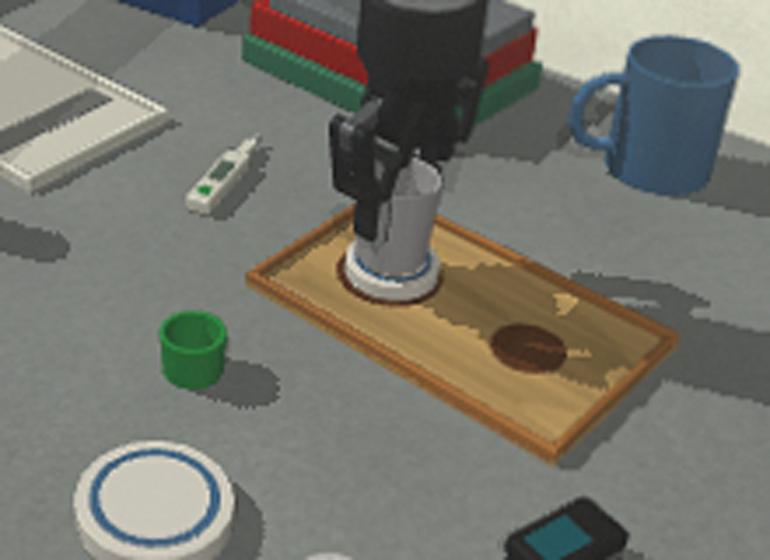

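The wrist outlines match the cup's rim and foot over the coaster, and the side view agrees. I'll set it down.

```bash
python3 -m handwheel '-1 2 0 0 0 0 0;-1 1.5 0 0 0 0 0;-1 0 0 0 0 0 0'; python3 -c "
from cell import ctrl;s=ctrl.read_state();print(s['force'],s['eef_pos'])"
```

```text
clock: 14.75
eef_pos: [605.2, -159.3, 48.0]
tool_rot: [0.851, 1.57, 0.773]
force: [0.8, -0.1, -1.8]
width: 51.3
[ 0.78173438 -0.06123393 -1.84855993] [ 605.20270696 -159.25265721   47.97910969]
```

```bash
python3 -m handwheel '-1 1.5 0 -0.5 0 0 0;-1 1 0 0 0 0 0'
```

```text
clock: 14.95
eef_pos: [605.2, -159.4, 47.7]
tool_rot: [0.617, 1.568, 0.54]
force: [-2.2, 1.9, 6.9]
width: 51.3
```

```bash
python3 -m handwheel '0.5 0 0 0 0 0 0;0.9 0 0 0 0 0 0;0.9 0 0 0 0 0 0;0.9 0 0 0 0 0 0;0.9 -15 0 0 0 0 0;0.9 -30 0 0 0 0 0;0.9 -40 0 0 0 0 0;0.9 -30 0 0 0 0 0;0.9 0 0 0 0 0 0'; python3 - <<'E'
from h import *
im=get_image('wrist');p=camera_params('wrist')
q=proj(p,circ((604.8,-160.1),27,79)); cv2.polylines(im,[q.astype(np.int32)],True,(0,255,0),1)
q=proj(p,circ((604.8,-160.1),32,17)); cv2.polylines(im,[q.astype(np.int32)],True,(0,0,255),1)
cv2.imwrite('pics/w10.png',im)
E
python3 plan.py 480 250 170 -4.4
```

```text
clock: 15.85
eef_pos: [604.9, -160.5, 169.8]
tool_rot: [0.266, 1.568, 0.187]
force: [0.9, 0.3, 0.8]
width: 81.1
n 9 need 8.74 per-row: -0.2 44.3 -17.3  -0.0002 0.0000 -0.0002 total [  -1.4  398.9 -155.9] [-0.002  0.    -0.001] w81.2 F[-0.4 -0.1  0.8] t15.9
```

View pics/w10.png

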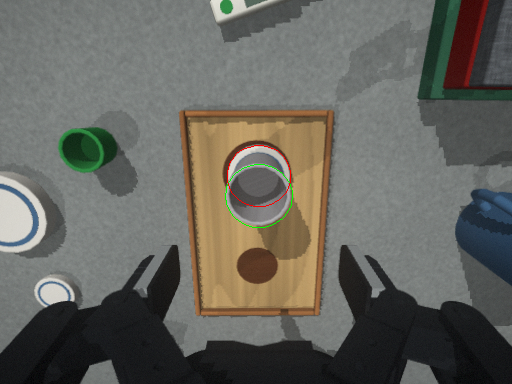

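The cup stands centred on the coaster, with the rim at (259,194) matching the outline. Next is the blue pot.

```bash
python3 -m handwheel '1 0 47 -14 0 0 0;1 0 47 -14 0 0 0;1 0 47 -14 0 0 0;1 0 47 -14 0 0 0;1 0 47 -14 0 0 0;1 0 47 -14 0 0 0;1 0 47 -14 0 0 0;1 0 47 -14 0 0 0;1 0 47 -14 0 0 0;1 0 40 -12 0 0 0'; python3 plan.py 443 360 130 -4.4
```

```text
clock: 16.9
eef_pos: [499.7, 314.6, 161.7]
tool_rot: [-2.181, 1.56, -2.277]
force: [1.1, 0.5, 0.4]
width: 85.1
n 2 need 1.62 per-row: 15.9 20.2 -30.2  -0.0094 -0.0032 0.0045 total [ 31.7  40.1 -60.6] [-0.019 -0.006  0.009] w85.1 F[1.1 0.5 0.4] t16.9
```

```bash
python3 -m handwheel '1 14 18 -27 -0.009 -0.003 0.004;1 14 18 -27 -0.009 -0.003 0.004;1 0 2 -6 0 0 0;1 0 0 0 0 0 0;1 0 0 0 0 0 0'; python3 plan.py 443 360 100 -4.4; python3 - <<'E'
from h import *
im=get_image('wrist');p=camera_params('wrist')
q=proj(p,circ((443,362),21,32)); cv2.polylines(im,[q.astype(np.int32)],True,(0,0,255),1)
cv2.imwrite('pics/w11.png',im)
E
```

```text
clock: 17.4
eef_pos: [435.5, 366.9, 129.2]
tool_rot: [-2.806, 1.565, -2.869]
force: [0.4, -0.4, 0.0]
width: 85.3
n 1 need 0.63 per-row: 29.1 -6.3 8.1  0.0139 -0.0055 0.0019 total [29.1 -6.3  8.1] [ 0.014 -0.005  0.002] w85.3 F[ 0.4 -0.4  0. ] t17.4
```

View pics/w11.png

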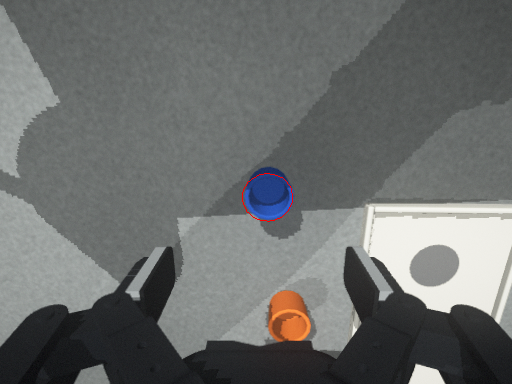

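The blue pot rim at (268,197) matches (443,362). I'll go down to it.

```bash
python3 -m handwheel '1 25 -5 8 0.014 -0.005 0;1 22 0 3 0 0 0;1 10 0 0 0 0 0;1 0 0 0 0 0 0;1 0 0 0 0 0 0'; python3 plan.py 443 362 13 -4.4
```

```text
clock: 17.95
eef_pos: [454.6, 356.0, 73.8]
tool_rot: [0.031, 1.563, -0.058]
force: [0.5, 0.0, 1.2]
width: 85.5
n 2 need 1.27 per-row: 30.4 2.5 -6.2  -0.0059 0.0039 -0.0001 total [ 60.7   4.9 -12.5] [-0.012  0.008 -0.   ] w85.5 F[0.5 0.  1.2] t17.9
```

```bash
python3 -m handwheel '1 8 5 -12 -0.012 0.008 0;1 8 1 -2 0 0 0;1 0 0 0 0 0 0'; python3 plan.py 443 362 13 -4.4
```

```text
clock: 18.25
eef_pos: [440.9, 364.6, 58.5]
tool_rot: [1.189, 1.568, 1.113]
force: [0.4, -0.2, -0.7]
width: 85.9
n 1 need 0.93 per-row: 45.5 -2.6 2.2  0.0013 0.0011 -0.0028 total [45.5 -2.6  2.2] [ 0.001  0.001 -0.003] w85.9 F[ 0.4 -0.2 -0.7] t18.2
```

```bash
python3 -m handwheel '1 13 -2 1 0 0 0;1 13 0 0 0 0 0;1 10 0 0 0 0 0;1 4 0 0 0 0 0;1 0 0 0 0 0 0'; python3 plan.py 443 362 13 -4.4
```

```text
clock: 18.75
eef_pos: [441.4, 362.7, 14.5]
tool_rot: [1.326, 1.568, 1.252]
force: [0.1, 0.5, 0.1]
width: 85.6
n 1 need 0.05 per-row: 1.5 -0.6 1.7  0.0023 0.0006 -0.0023 total [ 1.5 -0.6  1.7] [ 0.002  0.001 -0.002] w85.6 F[0.1 0.5 0.1] t18.8
```

```bash
python3 -m handwheel '0.7 1 -1 1.5 0 0 0;0.4 0 0 0 0 0 0;0.2 0 0 0 0 0 0;0 0 0 0 0 0 0;-1 0 0 0 0 0 0;-1 0 0 0 0 0 0;-1 0 0 0 0 0 0'; python3 plan.py 443 362 13 -4.4
```

```text
clock: 19.45
eef_pos: [444.0, 361.8, 14.9]
tool_rot: [1.006, 1.566, 0.931]
force: [-0.1, -0.0, 0.0]
width: 39.4
n 1 need 0.04 per-row: 1.9 0.1 -1.0  0.0018 0.0025 -0.0039 total [ 1.9  0.1 -1. ] [ 0.002  0.002 -0.004] w39.4 F[-0.1 -0.   0. ] t19.4
```

```bash
python3 -m handwheel '-1 -12 0 0 0 0 0;-1 -30 0 0 0 0 0;-1 -40 -10 0 0 0 0;-1 -45 -20 5 0 0 0;-1 -20 -44 11 0 0 0;-1 0 -46 11 0 0 0;-1 0 -46 11 0 0 0;-1 0 -46 11 0 0 0;-1 0 -46 11 0 0 0;-1 0 -46 11 0 0 0'; python3 plan.py 595.7 -268 140 -4.4
```

```text
clock: 20.45
eef_pos: [495.3, 52.6, 172.6]
tool_rot: [0.842, 1.556, 0.785]
force: [1.2, 0.7, -0.4]
width: 39.7
n 7 need 6.89 per-row: 4.5 -44.8 17.3  0.0028 0.0014 -0.0016 total [  30.3 -314.6  118.3] [ 0.019  0.01  -0.011] w39.7 F[ 1.2  0.7 -0.4] t20.4
```

```bash
python3 -m handwheel '-1 3 -45 17 0.004 0.002 -0.002;-1 3 -45 17 0.004 0.002 -0.002;-1 3 -45 17 0.004 0.002 -0.002;-1 3 -45 17 0.004 0.002 -0.002;-1 3 -45 17 0.004 0 -0.002;-1 3 -42 17 0 0 0;-1 3 -20 8 0 0 0;-1 0 0 0 0 0 0;-1 0 0 0 0 0 0'; python3 plan.py 595.7 -268 80 -4.4
```

```text
clock: 21.35
eef_pos: [584.9, -264.2, 157.7]
tool_rot: [-0.542, 1.561, -0.634]
force: [-0.3, 0.1, 0.0]
width: 39.6
n 2 need 1.60 per-row: 38.9 -1.3 5.3  -0.0073 0.0041 0.0025 total [77.8 -2.4 10.4] [-0.015  0.008  0.005] w39.6 F[-0.3  0.1  0. ] t21.4
```

```bash
python3 -m handwheel '-1 25 -2 9 -0.014 0.008 0.005;-1 25 0 3 0 0 0;-1 20 0 0 0 0 0;-1 0 0 0 0 0 0;-1 0 0 0 0 0 0'; python3 plan.py 595.7 -268 45 -4.4;  python3 - <<'E'
from h import *; from meas import run
s=ctrl.read_state()['eef_pos'];print(s)
im=get_image('wrist');p=camera_params('wrist');cv2.imwrite('pics/w12.png',im)
f=run(im,p); f('pot',(100,120,30),(125,255,255),(180,150,330,360),s[2]-15+32)
q=proj(p,circ(s[:2],21,s[2]+17)); print(q.min(0),q.max(0))
E
```

```text
clock: 21.85
eef_pos: [598.5, -258.1, 89.6]
tool_rot: [1.273, 1.566, 1.204]
force: [-0.5, 0.2, 0.3]
width: 39.5
n 1 need 0.93 per-row: 44.6 -10.2 -2.2  0.0080 0.0015 -0.0049 total [ 44.6 -10.2  -2.2] [ 0.008  0.001 -0.005] w39.5 F[-0.5  0.2  0.3] t21.9
[ 598.48072476 -258.13769294   89.6400433 ]
pot rect c 599.5 -251.3  51.3x40.7 a86.1  ell 599.3 -252.3 d 40.3 51.2 px [258.6 258.4]
[212.78874932 231.26806061] [303.09989065 310.00174452]
```

View pics/w12.png

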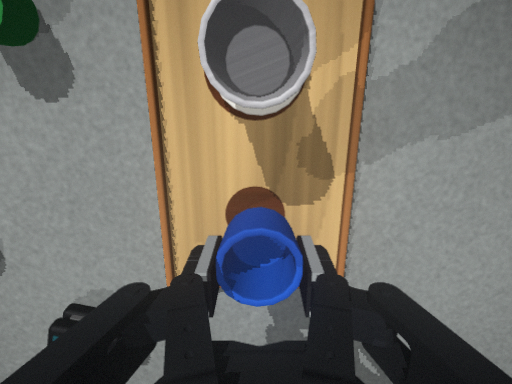

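The pot is held, with its rim centred at (259,267), about 1 mm to +y of the TCP. The mark is behind it at (255,205).

```bash
python3 -m handwheel '-1 15 -11 -2 0.008 0.002 -0.005;-1 15 -2 0 0 0 0;-1 10 0 0 0 0 0;-1 0 0 0 0 0 0;-1 0 0 0 0 0 0'; python3 plan.py 596 -269.5 28 -4.4
```

```text
clock: 22.4
eef_pos: [596.3, -271.9, 48.8]
tool_rot: [-0.51, 1.568, -0.587]
force: [-0.5, -0.8, -0.5]
width: 39.8
n 1 need 0.43 per-row: 20.8 2.4 -0.5  -0.0001 0.0023 0.0013 total [20.8  2.4 -0.5] [-0.     0.002  0.001] w39.8 F[-0.5 -0.8 -0.5] t22.4
```

```bash
python3 -m handwheel '-1 12 2 -1 0 0.002 0;-1 8 0 0 0 0 0;-1 0 0 0 0 0 0;-1 0 0 0 0 0 0'; python3 plan.py 596 -269.5 20 -4.4; python3 - <<'E'
from h import *
s=ctrl.read_state()['eef_pos'];im=get_image('wrist');p=camera_params('wrist')
def c(x,r,z,col): cv2.polylines(im,[proj(p,circ(x,r,z)).astype(np.int32)],True,col,1)
c((596,-269.7),24,5,(0,0,255)); c((596,-269.7),19,s[2]-15,(0,255,0)); c((596,-269.7),21,s[2]+17,(0,255,0))
cv2.imwrite('pics/w13.png',im)
E
```

```text
clock: 22.8
eef_pos: [595.7, -269.4, 27.2]
tool_rot: [-1.191, 1.57, -1.268]
force: [0.4, 0.0, -0.1]
width: 40.0
n 1 need 0.15 per-row: 7.2 -0.0 0.3  0.0001 0.0004 0.0010 total [ 7.2 -0.   0.3] [0.    0.    0.001] w40.0 F[ 0.4  0.  -0.1] t22.8
```

View pics/w13.png

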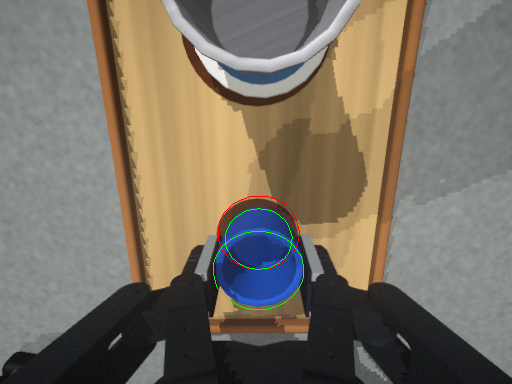

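The mark and pot outlines agree to about 1 mm, so I'll set it down.

```bash
python3 -m handwheel '-1 4 -0.8 0 0 0 0;-1 3 0 0 0 0 0;-1 1 0 0 0 0 0;-1 0 0 0 0 0 0'
```

```text
clock: 23.25
eef_pos: [596.2, -270.7, 19.5]
tool_rot: [-0.715, 1.568, -0.792]
force: [-0.8, -0.4, 1.3]
width: 39.8
```

```bash
python3 -m handwheel '-1 1.5 0.3 0 0 0 0;-1 1 0 0 0 0 0'
```

```text
clock: 23.45
eef_pos: [596.2, -270.7, 19.5]
tool_rot: [-0.425, 1.568, -0.502]
force: [-1.6, 1.9, 4.5]
width: 40.0
```

```bash
python3 -m handwheel '0.3 0 0 0 0 0 0;0.6 0 0 0 0 0 0;0.6 0 0 0 0 0 0;0.6 -10 0 0 0 0 0;0.6 -30 0 0 0 0 0;0.6 -40 0 0 0 0 0;0.6 -45 0 0 0 0 0;0.6 -10 0 0 0 0 0;0.6 0 0 0 0 0 0'; python3 - <<'E'
from h import *
s=ctrl.read_state()['eef_pos'];im=get_image('wrist');p=camera_params('wrist')
def c(x,r,z,col): cv2.polylines(im,[proj(p,circ(x,r,z)).astype(np.int32)],True,col,1)
c((596,-269.7),24,5,(0,0,255)); c((596,-269.7),21,37,(0,255,0))
c((604.8,-160.1),27,79,(0,255,0))
cv2.imwrite('pics/w14.png',im)
E
python3 plan.py 500 200 160 -4.4
```

```text
clock: 24.35
eef_pos: [595.6, -270.8, 160.8]
tool_rot: [-0.69, 1.569, -0.767]
force: [-0.3, -0.7, -1.0]
width: 68.5
n 10 need 9.81 per-row: -0.0 46.2 -13.2  -0.0001 0.0002 0.0002 total [  -0.6  462.1 -131.8] [-0.001  0.002  0.002] w68.5 F[ 0.4  0.4 -0.5] t24.4
```

View pics/w14.png

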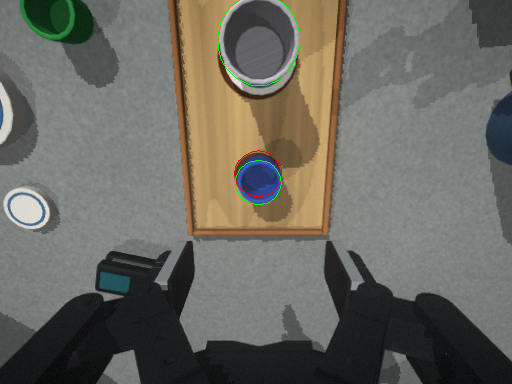

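The blue pot stands on its mark at (258,183), matching the outline. Next is the orange pot.

```bash
python3 -m handwheel '1 0 46 -13 0 0 0;1 0 47 -13 0 0 0;1 0 47 -13 0 0 0;1 0 47 -13 0 0 0;1 0 47 -13 0 0 0;1 0 47 -13 0 0 0;1 0 47 -13 0 0 0;1 0 47 -13 0 0 0;1 0 47 -13 0 0 0;1 0 40 -13 0 0 0'; python3 plan.py 455 228 130 -4.4
```

```text
clock: 25.4
eef_pos: [493.6, 203.2, 143.4]
tool_rot: [-2.46, 1.548, -2.552]
force: [0.4, -0.1, -0.2]
width: 85.4
n 1 need 0.98 per-row: 13.8 21.3 -40.5  -0.0159 -0.0179 0.0143 total [ 13.8  21.3 -40.5] [-0.016 -0.018  0.014] w85.4 F[ 0.4 -0.1 -0.2] t25.4
```

```bash
python3 -m handwheel '1 4 12 -25 -0.016 -0.018 0.014;1 4 7 -14 0 0 0;1 0 0 0 0 0 0;1 0 0 0 0 0 0'; python3 plan.py 455 229.5 80 -4.4; python3 - <<'E'
from h import *
im=get_image('wrist');p=camera_params('wrist')
q=proj(p,circ((455.5,229.5),21,32)); cv2.polylines(im,[q.astype(np.int32)],True,(255,0,0),1)
cv2.imwrite('pics/w15.png',im)
E
```

```text
clock: 25.8
eef_pos: [449.0, 233.8, 129.6]
tool_rot: [-2.764, 1.562, -2.825]
force: [0.3, 0.8, 0.9]
width: 85.4
n 2 need 1.02 per-row: 24.8 -1.9 3.3  0.0080 -0.0042 0.0017 total [49.6 -3.8  6.6] [ 0.016 -0.008  0.003] w85.4 F[0.3 0.8 0.9] t25.8
```

View pics/w15.png

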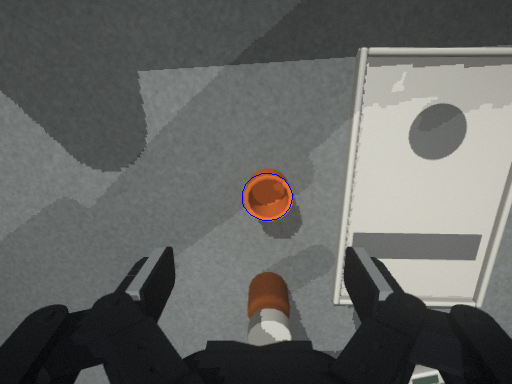

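The orange pot rim at (268,197) matches (455.5,229.5). I'll go down, and measure the white marks from this view as well.

```bash
python3 - <<'E'
from h import *; from meas import run
im=get_image('wrist');p=camera_params('wrist');f=run(im,p)
f('wround',(0,0,60),(180,60,150),(402,98,474,165),5)
f('wlong',(0,0,60),(180,60,150),(352,222,488,270),5)
E
python3 -m handwheel '1 12 -3 6 0.016 -0.008 0.003;1 14 -1 -1 0 0 0;1 12 0 0 0 0 0;1 0 0 0 0 0 0;1 0 0 0 0 0 0'; python3 plan.py 455.5 229.5 14 -4.4
```

```text
wround rect c 606.1 271.0  48.2x48.2 a56.3  ell 606.0 271.1 d 48.0 48.1 px [437.5 130.9]
wlong rect c 597.6 154.0  41.4x123.1 a86.0  ell 592.7 158.7 d 38.7 146.5 px [411.2 248.5]
clock: 26.4
eef_pos: [460.8, 224.0, 91.4]
tool_rot: [-0.081, 1.564, -0.169]
force: [0.8, 0.5, 0.4]
width: 85.2
n 2 need 1.59 per-row: 38.7 2.5 -3.1  -0.0059 0.0033 0.0003 total [77.3  5.  -6.3] [-0.012  0.007  0.001] w85.2 F[0.8 0.5 0.4] t26.4
```

```bash
python3 -m handwheel '1 12 5 -6 -0.012 0.006 0;1 14 1 0 0 0 0;1 14 0 0 0 0 0;1 0 0 0 0 0 0'; python3 plan.py 455.5 229.5 14 -4.4
```

```text
clock: 26.8
eef_pos: [455.7, 232.6, 50.1]
tool_rot: [0.784, 1.568, 0.71]
force: [-0.7, -0.8, 0.1]
width: 85.2
n 1 need 0.74 per-row: 36.1 -3.1 -0.0  0.0029 0.0018 -0.0018 total [36.1 -3.1 -0. ] [ 0.003  0.002 -0.002] w85.2 F[-0.7 -0.8  0.1] t26.8
```

```bash
python3 -m handwheel '1 12 -3 0 0.003 0 0;1 12 0 0 0 0 0;1 8 0 0 0 0 0;1 3 0 0 0 0 0;1 0 0 0 0 0 0'; python3 plan.py 455.5 229.5 14 -4.4
```

```text
clock: 27.3
eef_pos: [455.7, 231.6, 14.1]
tool_rot: [0.971, 1.566, 0.897]
force: [-1.0, -1.1, -0.3]
width: 85.1
n 1 need 0.04 per-row: 0.1 -2.1 -0.1  0.0023 0.0025 -0.0037 total [ 0.1 -2.1 -0.1] [ 0.002  0.003 -0.004] w85.1 F[-1.  -1.1 -0.3] t27.3
```

```bash
python3 -m handwheel '0.8 0 -2.5 0 0 0 0;0.5 0 0 0 0 0 0;0.2 0 0 0 0 0 0;0 0 0 0 0 0 0;-1 0 0 0 0 0 0;-1 0 0 0 0 0 0;-1 0 0 0 0 0 0'; python3 plan.py 604.8 273 90 -4.2
```

```text
clock: 28.0
eef_pos: [456.4, 229.4, 16.0]
tool_rot: [0.85, 1.564, 0.776]
force: [0.1, -0.3, -0.2]
width: 39.7
n 4 need 3.50 per-row: -18.4 13.7 36.3  -0.0002 0.0012 -0.0013 total [-73.1  54.9 145.1] [-0.001  0.005 -0.005] w39.7 F[ 0.1 -0.3 -0.2] t28.0
```

```bash
python3 -m handwheel '-1 -12 0 0 0 0 0;-1 -25 0 0 0 0.004 -0.004;-1 -30 5 12 0 0 0;-1 -12 16 44 0 0 0;-1 0 16 44 0 0 0;-1 0 14 36 0 0 0;-1 0 5 12 0 0 0;-1 0 0 0 0 0 0;-1 0 0 0 0 0 0'; python3 plan.py 604.8 273 70 -4.2; python3 - <<'E'
from h import *
s=ctrl.read_state()['eef_pos'];im=get_image('wrist');p=camera_params('wrist')
def c(x,r,z,col): cv2.polylines(im,[proj(p,circ(x,r,z)).astype(np.int32)],True,col,1)
c((604.5,274.7),24,5,(0,0,255)); c((606,271),24,5,(255,0,0)); c(s[:2],21,s[2]+16,(0,255,0))
cv2.imwrite('pics/w16.png',im)
E
```

```text
clock: 28.9
eef_pos: [609.6, 274.6, 103.3]
tool_rot: [-2.191, 1.568, -2.265]
force: [-0.5, 0.2, -0.8]
width: 40.0
n 1 need 0.69 per-row: 33.3 -1.8 -4.6  -0.0002 -0.0016 0.0022 total [33.3 -1.8 -4.6] [-0.    -0.002  0.002] w40.0 F[-0.5  0.2 -0.8] t28.9
```

View pics/w16.png

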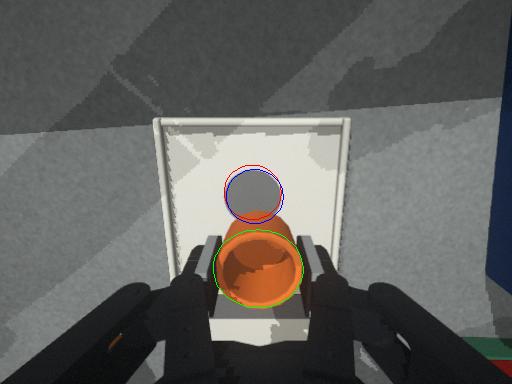

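The mark at (254,196) fits the wrist estimate of (606,271), and the held pot at (258,268) is centred on the TCP. I'll place it by the wrist view.

```bash
python3 -m handwheel '-1 14 -3 -4 0 0 0.002;-1 14 0 -1 0 0 0;-1 12 0 0 0 0 0;-1 0 0 0 0 0 0;-1 0 0 0 0 0 0'; python3 plan.py 605.6 271.5 30 -4.2
```

```text
clock: 29.45
eef_pos: [599.4, 271.5, 61.9]
tool_rot: [-3.031, 1.564, -3.105]
force: [0.2, -1.0, -0.3]
width: 40.0
n 1 need 0.66 per-row: 31.8 0.5 6.4  -0.0006 -0.0063 0.0007 total [31.8  0.5  6.4] [-0.001 -0.006  0.001] w40.0 F[ 0.2 -1.  -0.3] t29.4
```

```bash
python3 -m handwheel '-1 12 0 6 0 -0.006 0;-1 12 0 1 0 0 0;-1 5 0 0 0 0 0;-1 0 0 0 0 0 0;-1 0 0 0 0 0 0'; python3 plan.py 605.6 271.5 25 -4.2
```

```text
clock: 29.95
eef_pos: [607.6, 271.0, 30.4]
tool_rot: [-0.513, 1.57, -0.587]
force: [0.8, 0.3, -0.7]
width: 39.5
n 1 need 0.12 per-row: 5.4 0.4 -2.1  -0.0006 0.0011 0.0006 total [ 5.4  0.4 -2.1] [-0.001  0.001  0.001] w39.5 F[ 0.8  0.3 -0.7] t29.9
```

```bash
python3 -m handwheel '-1 3 0.4 -2 0 0.001 0;-1 0 0 0 0 0 0;-1 0 0 0 0 0 0'; python3 plan.py 605.6 271.5 21 -4.2; python3 - <<'E'
from h import *
s=ctrl.read_state()['eef_pos'];im=get_image('wrist');p=camera_params('wrist')
def c(x,r,z,col): cv2.polylines(im,[proj(p,circ(x,r,z)).astype(np.int32)],True,col,1)
c((606,271),24,5,(0,0,255)); c((605.8,271),19,s[2]-16,(0,255,0)); c((605.8,271),21,s[2]+16,(0,255,0))
cv2.imwrite('pics/w17.png',im)
E
```

```text
clock: 30.25
eef_pos: [605.9, 271.6, 27.8]
tool_rot: [-0.195, 1.57, -0.269]
force: [0.4, 0.2, -0.5]
width: 39.6
n 1 need 0.14 per-row: 6.8 -0.2 -0.3  -0.0007 0.0009 0.0002 total [ 6.8 -0.2 -0.3] [-0.001  0.001  0.   ] w39.6 F[ 0.4  0.2 -0.5] t30.2
```

View pics/w17.png

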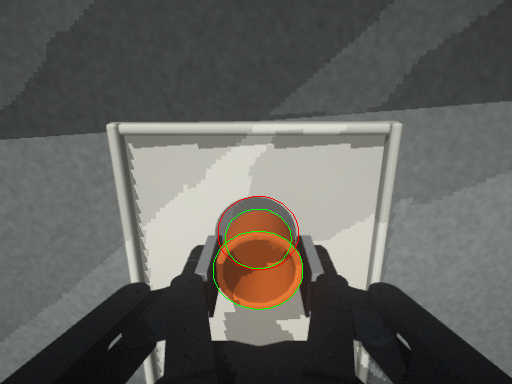

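The alignment is good, so I'll set it down.

```bash
python3 -m handwheel '-1 4 -0.3 0 0 0 0;-1 2.5 0 0 0 0 0;-1 1 0 0 0 0 0;-1 0 0 0 0 0 0'
```

```text
clock: 30.7
eef_pos: [606.1, 271.6, 20.8]
tool_rot: [0.421, 1.569, 0.347]
force: [-0.2, 0.6, 1.0]
width: 39.7
```

```bash
python3 -m handwheel '-1 1.5 0 -0.3 0 0 0;-1 1 0 0 0 0 0'
```

```text
clock: 30.9
eef_pos: [606.1, 271.6, 20.7]
tool_rot: [0.846, 1.568, 0.772]
force: [-2.5, 0.2, 6.8]
width: 39.9
```

```bash
python3 -m handwheel '0.3 0 0 0 0 0 0;0.6 0 0 0 0 0 0;0.6 0 0 0 0 0 0;0.6 -10 0 0 0 0 0;0.6 -30 0 0 0 0 0;0.6 -40 0 0 0 0 0;0.6 -45 0 0 0 0 0;0.6 -10 0 0 0 0 0;0.6 0 0 0 0 0 0'; python3 - <<'E'
from h import *
im=get_image('wrist');p=camera_params('wrist')
cv2.imwrite('pics/w18r.png',im)
def c(x,r,z,col): cv2.polylines(im,[proj(p,circ(x,r,z)).astype(np.int32)],True,col,1)
c((606,271),24,5,(0,0,255)); c((606,271),21,37,(0,255,0))
cv2.imwrite('pics/w18.png',im)
E
python3 plan.py 613 0 150 -76.7
```

```text
clock: 31.8
eef_pos: [605.6, 270.8, 161.1]
tool_rot: [0.317, 1.57, 0.242]
force: [-0.5, 0.4, -0.1]
width: 68.4
n 9 need 8.52 per-row: 1.2 -25.3 19.8  0.1404 0.0000 -0.0000 total [  10.6 -269.4   27.5] [ 1.264  0.    -0.   ] w68.2 F[0.7 0.  0.4] t31.9
```

View pics/w18.png

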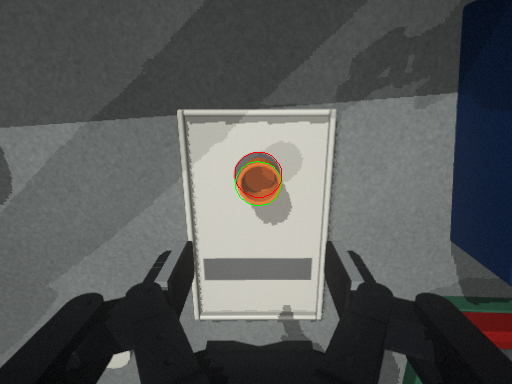

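The orange pot is on its mark at (258,180), and the long mark shows at (257,269). I'll measure that mark, then go to the thermometer.

```bash
python3 - <<'E'
from h import *; from meas import run
im=cv2.imread('pics/w18r.png');f=run(im,camera_params('wrist'))
f('wlong',(0,0,60),(180,60,150),(198,250,318,288),5)
E
python3 -m handwheel '1 1 -25 20 0.14 0 0;1 1 -25 20 0.14 0 0;1 1 -25 20 0.14 0 0;1 1 -25 20 0.14 0 0;1 1 -25 20 0.14 0 0;1 1 -25 20 0.14 0 0;1 1 -25 20 0.14 0 0;1 1 -25 20 0.14 0 0;1 1 -25 20 0.14 0 0;1 0 0 0 0 0 0'; python3 plan.py 613 0 150 -76.7
```

```text
wlong rect c 596.4 161.5  28.4x122.2 a85.8  ell 596.3 161.4 d 30.3 171.9 px [257.4 268.5]
clock: 32.85
eef_pos: [601.9, -5.3, 133.2]
tool_rot: [-1.607, 1.545, -2.992]
force: [0.1, 0.6, 0.1]
width: 85.4
n 1 need 0.42 per-row: -17.1 11.4 -3.2  -0.0459 -0.0015 0.0259 total [-17.1  11.4  -3.2] [-0.046 -0.002  0.026] w85.4 F[0.1 0.6 0.1] t32.9
```

```bash
python3 -m handwheel '1 0 5 -3 -0.046 0 0.026;1 0 0 0 0 0 0'; python3 plan.py 613 0 100 -76.7; python3 - <<'E'
from h import *
im=get_image('wrist');p=camera_params('wrist')
cv2.imwrite('pics/w19r.png',im);np.save('p19.npy',p,allow_pickle=True)
for uv in [(256,300)]: print(unproj(p,[uv],14))
cv2.imwrite('pics/w19.png',im)
E
```

```text
clock: 33.05
eef_pos: [604.4, -1.8, 129.9]
tool_rot: [-2.053, 1.566, 2.892]
force: [0.6, -0.2, 0.3]
width: 85.4
n 1 need 0.64 per-row: 29.9 8.9 0.3  0.0002 -0.0024 0.0046 total [29.9  8.9  0.3] [ 0.    -0.002  0.005] w85.4 F[ 0.6 -0.2  0.3] t33.0
[[487.19201605 -27.44486914  14.        ]]
```

View pics/w19.png

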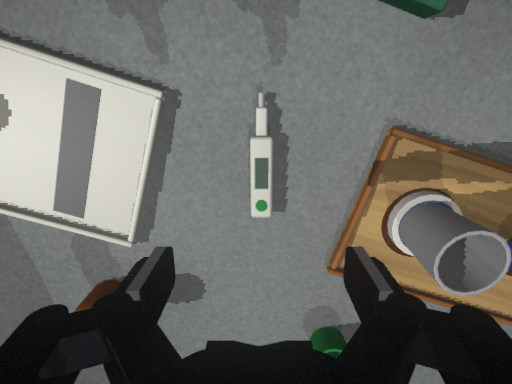

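The thermometer lies face up:
- Handle end at (261,217)
- Handle front at (261,138)
- Tip at (261,91)

Next I convert these points to positions.

```bash
python3 - <<'E'
from h import *
p=np.load('p19.npy',allow_pickle=True).item()
im=cv2.imread('pics/w19r.png'); g=cv2.cvtColor(im,cv2.COLOR_BGR2HSV)
m=cv2.inRange(g[80:225,235:290],(0,0,150),(180,255,255)); m|=cv2.inRange(g[80:225,235:290],(35,60,20),(90,255,255))
ys,xs=np.nonzero(m[60:138]); ys=ys+60
for y in (62,70,80,100,120,130,134): 
    r=np.nonzero(m[y])[0]; print(y+80,r.min()+235,r.max()+235)
pts=np.array([(np.mean([np.nonzero(m[y])[0].min(),np.nonzero(m[y])[0].max()])+235,y+80) for y in range(64,134)])
X=unproj(p,pts,14); d=X[-1]-X[0]; fit=np.polyfit(X[:,0],X[:,1],1); print('az',np.degrees(np.arctan(fit[0])))
col=np.nonzero(m.any(1))[0]; print('rows',col.min()+80,col.max()+80)
vend=col.max()+80+.5
print('end',unproj(p,[(260.7,vend)],14),'front',unproj(p,[(260.7,137.5)],14),'tip',unproj(p,[(261,92)],5))
E
```

```text
142 250 271
150 250 271
160 250 270
180 250 270
200 251 270
210 251 270
214 251 270
az 13.70978591106955
rows 93 217
end [[577.30262446 -10.91369499  14.        ]] front [[648.92926407   6.15734821  14.        ]] tip [[684.46453986  14.33900391   5.        ]]
```

```bash
python3 -m handwheel '0.2 15 10 1 0 -0.002 0.004;0.2 15 2 0 0 0 0;0.2 12 0 0 0 0 0;0.2 0 0 0 0 0 0;0.2 0 0 0 0 0 0'; python3 plan.py 615.5 -1.8 40 -76.4
```

```text
clock: 33.6
eef_pos: [616.8, 3.1, 80.6]
tool_rot: [-1.938, 1.565, 3.009]
force: [0.0, -0.0, -0.4]
width: 51.2
n 1 need 0.83 per-row: 40.6 -2.1 4.6  -0.0023 -0.0021 0.0054 total [40.6 -2.1  4.6] [-0.002 -0.002  0.005] w51.2 F[ 0.  -0.  -0.4] t33.6
```

```bash
python3 -m handwheel '0.2 14 -2 5 -0.002 -0.002 0.005;0.2 14 -1 1 0 0 0;0.2 10 0 0 0 0 0;0.2 0 0 0 0 0 0;0.2 0 0 0 0 0 0'; python3 plan.py 615.5 -1.8 10 -76.4
```

```text
clock: 34.1
eef_pos: [615.9, -3.3, 41.5]
tool_rot: [1.407, 1.57, 0.073]
force: [-0.8, 0.1, 0.3]
width: 51.1
n 1 need 0.64 per-row: 31.5 -0.0 -1.6  -0.0002 0.0002 -0.0010 total [31.5 -0.  -1.6] [-0.     0.    -0.001] w51.1 F[-0.8  0.1  0.3] t34.1
```

```bash
python3 -m handwheel '0.2 10 0 -1 0 0 0;0.2 10 0 -1 0 0 0;0.2 7 0 0 0 0 0;0.2 3 0 0 0 0 0;0.2 0 0 0 0 0 0'; python3 plan.py 615.5 -1.8 10 -76.4; python3 - <<'E'
from h import *
im=get_image('wrist');cv2.imwrite('pics/w20.png',im)
E
```

```text
clock: 34.6
eef_pos: [616.2, -0.5, 9.6]
tool_rot: [1.542, 1.568, 0.209]
force: [0.0, -0.1, 0.7]
width: 51.2
n 1 need 0.03 per-row: -0.4 -0.9 1.1  0.0006 0.0001 -0.0024 total [-0.4 -0.9  1.1] [ 0.001  0.    -0.002] w51.2 F[ 0.  -0.1  0.7] t34.6
```

View pics/w20.png

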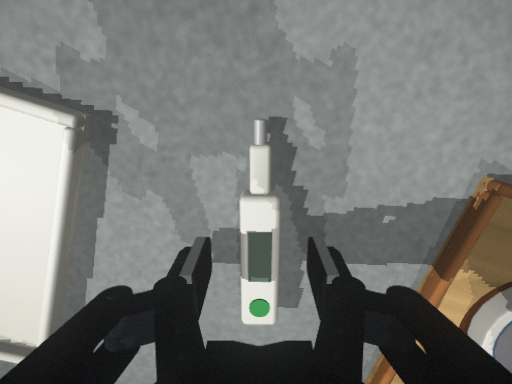

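The pads straddle the handle at columns 200 and 318, with the thermometer centred at 260. I'll close.

```bash
python3 -m handwheel '0 0 -1 1 0 0 0;-0.2 0 0 0 0 0 0;-0.4 0 0 0 0 0 0;-1 0 0 0 0 0 0;-1 0 0 0 0 0 0;-1 0 0 0 0 0 0;-1 0 0 0 0 0 0'; python3 plan.py 615.5 -1.8 10 -76.4
```

```text
clock: 35.35
eef_pos: [616.4, -2.3, 11.3]
tool_rot: [1.372, 1.566, 0.039]
force: [0.7, -0.1, -0.7]
width: 18.1
n 1 need 0.03 per-row: 1.3 -0.7 -0.7  0.0003 0.0010 -0.0048 total [ 1.3 -0.7 -0.7] [ 0.     0.001 -0.005] w18.1 F[ 0.7 -0.1 -0.7] t35.4
```

```bash
python3 -m handwheel '-1 -12 0 0 0 0 0;-1 -25 0 0 0 0 0;-1 -30 0 0 0 0 0;-1 -15 0 0 0 0 0;-1 0 0 0 0 0 0'; python3 plan.py 582.4 162 90 -94.2 5;  python3 - <<'E'
from h import *
im=get_image('wrist');cv2.imwrite('pics/w21.png',im)
E
```

```text
clock: 35.85
eef_pos: [615.4, -2.6, 97.5]
tool_rot: [1.293, 1.567, -0.041]
force: [0.6, -0.8, -0.8]
width: 18.3
n 5 need 3.43 per-row: 1.5 -2.9 -33.6  0.0621 0.0001 -0.0007 total [   7.3    6.5 -167.8] [ 0.31   0.    -0.003] w18.3 F[ 0.6 -0.8 -0.8] t35.9
```

View pics/w21.png

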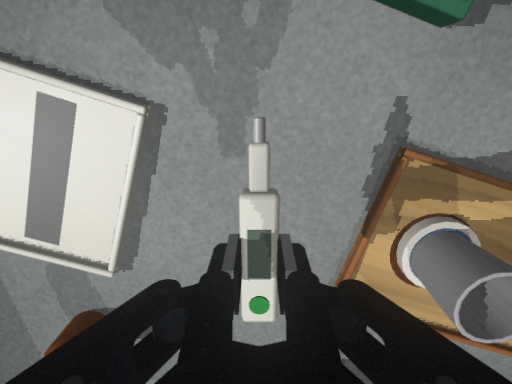

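The thermometer is held level, tip at (259,118), end at (259,321). I'll carry it to the white tray.

```bash
python3 -m handwheel '-1 0 -3 -30 0.062 0 0;-1 1 -3 -36 0.062 0 0;-1 1 -3 -36 0.062 0 0;-1 1 -3 -36 0.062 0 0;-1 1 -3 -30 0.062 0 0;-1 0 0 0 0 0 0;-1 0 0 0 0 0 0'; python3 plan.py 582.4 162 50 -94.2
```

```text
clock: 36.6
eef_pos: [576.7, 167.0, 83.7]
tool_rot: [-1.168, 1.562, -2.827]
force: [-0.4, 0.9, -0.5]
width: 18.3
n 1 need 0.70 per-row: 33.7 6.4 4.3  -0.0149 0.0033 0.0079 total [33.7  6.4  4.3] [-0.015  0.003  0.008] w18.3 F[-0.4  0.9 -0.5] t36.6
```

```bash
python3 -m handwheel '-1 14 6 4 -0.015 0.003 0.008;-1 14 1 1 0 0 0;-1 5 0 0 0 0 0;-1 0 0 0 0 0 0;-1 0 0 0 0 0 0'; python3 plan.py 582.4 162 28 -94.2
```

```text
clock: 37.1
eef_pos: [582.2, 157.0, 47.1]
tool_rot: [-0.888, 1.567, -2.536]
force: [-0.7, 0.4, -0.1]
width: 18.0
n 1 need 0.40 per-row: 19.1 -0.1 -5.0  -0.0042 0.0026 0.0033 total [19.1 -0.1 -5. ] [-0.004  0.003  0.003] w18.0 F[-0.7  0.4 -0.1] t37.1
```

```bash
python3 -m handwheel '-1 10 0 -5 -0.004 0.002 0.003;-1 9 0 -1 0 0 0;-1 0 0 0 0 0 0;-1 0 0 0 0 0 0'; python3 plan.py 582.4 162 22 -94.2; python3 - <<'E'
from h import *
s=ctrl.read_state()['eef_pos'];im=get_image('wrist');p=camera_params('wrist');cv2.imwrite('pics/w22r.png',im)
a=np.radians(-4.2);u=np.array([np.cos(a),np.sin(a)]);v=np.array([-u[1],u[0]])
def rect(c,x0,x1,w,z,col):
    c=np.array(c);X=[np.r_[c+u*x+v*y,z] for x,y in((x0,-w),(x1,-w),(x1,w),(x0,w))]
    cv2.polylines(im,[proj(p,X).astype(np.int32)],True,col,1)
M=(596.4,161.5); b=s[2]-11.3
rect(M,-61,61,14,5,(0,0,255)); rect(M,-55,20,10,b+14,(0,255,0)); 
print(proj(p,[np.r_[np.array(M)+55*u,b+7]]),proj(p,[np.r_[np.array(M)-55*u,b+14]]))
cv2.imwrite('pics/w22.png',im)
E
```

```text
clock: 37.5
eef_pos: [583.1, 163.7, 27.2]
tool_rot: [1.909, 1.57, 0.265]
force: [1.0, 0.3, -0.4]
width: 18.3
n 1 need 0.11 per-row: 5.2 -0.6 1.8  0.0000 -0.0004 -0.0010 total [ 5.2 -0.6  1.8] [ 0.    -0.    -0.001] w18.3 F[ 1.   0.3 -0.4] t37.5
[[258.37872588 121.45441045]] [[258.46045793 325.18624334]]
```

View pics/w22.png

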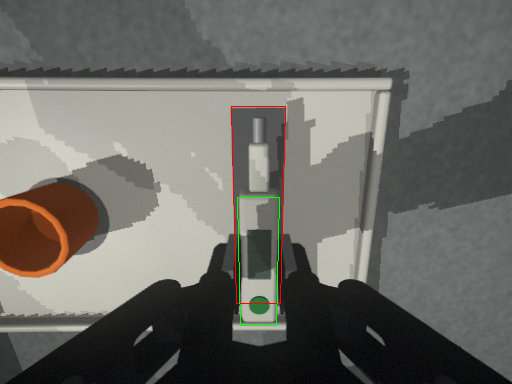

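The thermometer lies within the mark outline, about 1 mm too far forward. I'll correct that and set it down.

```bash
python3 -m handwheel '-1 4 -1 0.5 0 0 0;-1 3 0 0 0 0 0;-1 2 0 0 0 0 0;-1 0 0 0 0 0 0'; python3 plan.py 582 162.8 16.3 -94.2
```

```text
clock: 37.95
eef_pos: [582.2, 163.3, 18.0]
tool_rot: [1.791, 1.569, 0.147]
force: [-0.4, -0.1, -0.2]
width: 18.5
n 1 need 0.04 per-row: 1.7 -0.2 0.5  0.0001 -0.0004 -0.0018 total [ 1.7 -0.2  0.5] [ 0.    -0.    -0.002] w18.5 F[-0.4 -0.1 -0.2] t38.0
```

```bash
python3 -m handwheel '-1 1.5 0 0.5 0 0 0;-1 1 0 0 0 0 0'; python3 -m handwheel '-1 1 0 0 0 0 0;-1 1 0 0 0 0 0'
```

```text
clock: 38.15
eef_pos: [582.3, 162.6, 15.9]
tool_rot: [1.838, 1.569, 0.194]
force: [-2.0, 0.4, 8.3]
width: 18.5
clock: 38.35
eef_pos: [582.3, 162.6, 15.9]
tool_rot: [2.446, 1.568, 0.802]
force: [-2.9, 0.8, 7.8]
width: 18.4
```

```bash
python3 -m handwheel '-0.2 0 0 0 0 0 0;0 0 0 0 0 0 0;0 0 0 0 0 0 0;0 0 0 0 0 0 0;0 -10 0 0 0 0 0;0 -25 0 0 0 0 0;0 -40 0 0 0 0 0;0 -45 0 0 0 0 0;0 -20 0 0 0 0 0;0 0 0 0 0 0 0'; python3 - <<'E'
from h import *
im=get_image('wrist');p=camera_params('wrist')
a=np.radians(-4.2);u=np.array([np.cos(a),np.sin(a)]);v=np.array([-u[1],u[0]])
def rect(c,x0,x1,w,z,col):
    c=np.array(c);X=[np.r_[c+u*x+v*y,z] for x,y in((x0,-w),(x1,-w),(x1,w),(x0,w))]
    cv2.polylines(im,[proj(p,X).astype(np.int32)],True,col,1)
M=(596.4,161.5)
rect(M,-61,61,14,5,(0,0,255)); rect(M,-55,20,10,19,(0,255,0)); rect(M,20,55,3,12,(0,255,0))
cv2.imwrite('pics/w23.png',im)
E
python3 plan.py 500 330 250 -60
```

```text
clock: 39.35
eef_pos: [581.9, 161.0, 162.8]
tool_rot: [1.829, 1.57, 0.182]
force: [0.6, -0.1, 0.7]
width: 42.6
n 5 need 4.23 per-row: -17.7 -10.7 -36.5  -0.1198 -0.0000 0.0000 total [ -88.3  -93.9 -162.3] [-0.599 -0.     0.   ] w42.4 F[-0.6  0.5 -0.6] t39.4
```

View pics/w23.png

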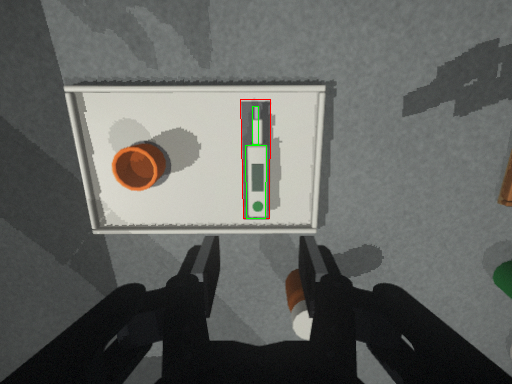

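The thermometer lies face up and centred on the long mark. I'll move clear for a final top and side check.

```bash
python3 -m handwheel '0 -40 0 -10 0 0 0;0 -25 -20 -38 0 0 0;0 -10 -25 -40 0 0 0;0 0 -27 -40 0 0 0;0 0 -27 -40 0 0 0;0 0 -27 -40 0 0 0;0 0 -27 -40 0 0 0;0 0 -20 -40 0 0 0;0 0 -20 -40 0 0 0;0 0 0 0 0 0 0'; python3 - <<'E'
from h import *
p=camera_params('top');im=get_image('top');cv2.imwrite('pics/t20.png',im)
s=get_image('side');cv2.imwrite('pics/s20.png',s)
cv2.imwrite('pics/t20b.png',cv2.resize(im[115:245,80:420],None,fx=2.3,fy=2.3,interpolation=cv2.INTER_CUBIC))
cv2.imwrite('pics/s20b.png',cv2.resize(s[110:330,130:430],None,fx=2.6,fy=2.6,interpolation=cv2.INTER_CUBIC))
E
```

```text
clock: 40.4
eef_pos: [403.4, 514.4, 226.7]
tool_rot: [-0.96, 1.554, -2.611]
force: [-0.2, -0.3, -0.6]
width: 42.5
```

View pics/t20b.png

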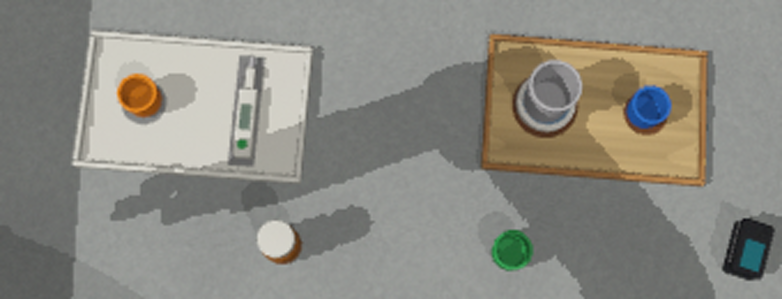

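View pics/s20b.png

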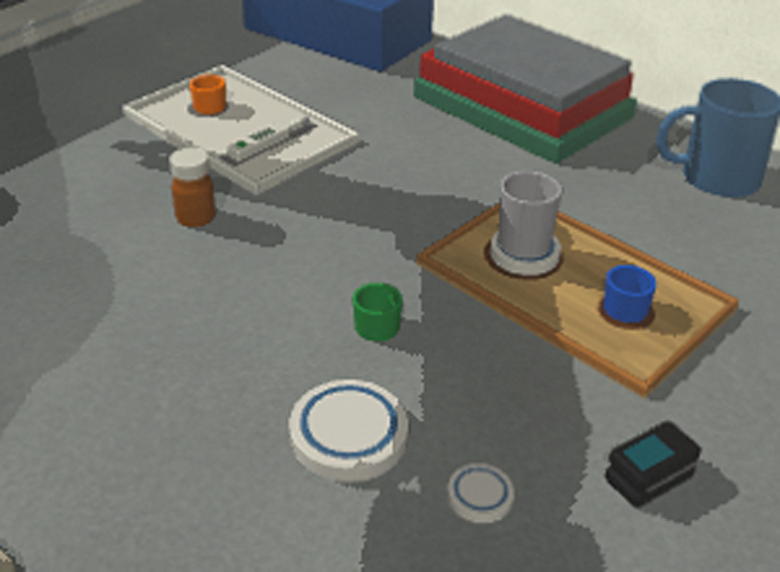

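The top view shows orange at (138,95), the thermometer at (246,110), cup and coaster at (548,97), and blue at (649,107). Both views show everything upright. As a last numeric check, I'll draw outlines from the top camera's own mark positions.

```bash
python3 - <<'E'
from h import *; from meas import run
p=camera_params('top');im=cv2.imread('pics/t20.png');S=5
big=cv2.resize(im,None,fx=S,fy=S,interpolation=cv2.INTER_CUBIC)
def c(x,r,z,col): cv2.polylines(big,[((proj(p,circ(x,r,z))+.5)*S-.5).round().astype(np.int32)],True,col,1)
c((603.7,-157.6),27,79,(0,0,255));c((603.7,-157.6),32,17,(0,0,255));c((595.2,-267.3),21,37,(0,0,255));c((604.5,274.7),21,37,(255,0,0))
A=big[125*S:195*S,285*S:395*S];B=big[135*S:185*S,115*S:215*S]
cv2.imwrite('pics/f1.png',A);cv2.imwrite('pics/f2.png',B)
f=run(im,p);f('therm',(0,0,190),(180,60,255),(180,137,195,190),12)
E
```

```text
therm rect c 617.0 163.6  89.3x36.5 a1.9  ell 663.7 183.8 d 45.6 54.5 px [182.8 149.6]
```

View pics/f1.png

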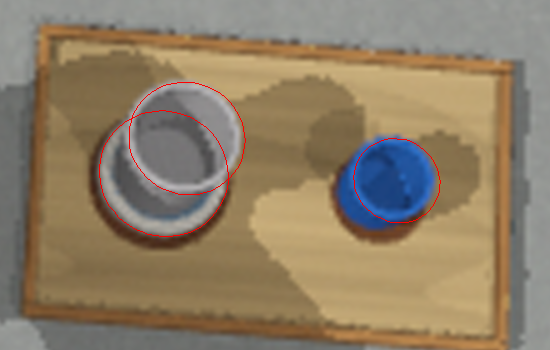

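View pics/f2.png

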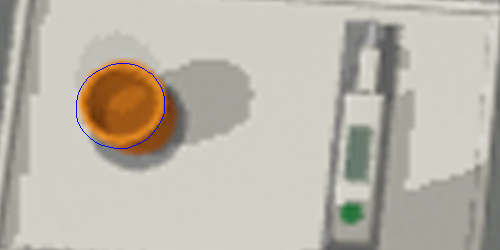

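```bash
python3 -c "
from cell import ctrl
print(ctrl.finish_job(), ctrl.read_state()['clock'])"
```

```text
the job is handed in; nothing more can be done
the job is handed in; nothing more can be done
```

Both kits are made up and the job is handed in, at about 40 s of the 109 s allowed. I placed the coaster, then the cup on it, the blue pot, the orange pot and the thermometer. Each was lowered to contact at roughly 5–9 N before I let go.

- **Placing:** In the last wrist and top pictures the coaster, cup and both pots were upright and within about 1–2 mm of their mark centres. The thermometer lies face up inside the long mark.
- **Left alone:** The green pot, pill bottle and pulse meter look unmoved, judged by eye in the last top and side pictures.
- **Checks that disagreed:** The top and wrist cameras differed by up to about 4 mm in y for some things. I placed by the wrist camera, and each thing still lined up with its mark in the top view.
- **Check that failed:** The last numeric fit of the thermometer in the top picture gave a meaningless result because it was white on a white tray. Its placing rests on the wrist outline and on viewing the pictures.

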